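# Close the top draw latch of a truck air cleaner

### The arm

A 6-joint arm with a two-finger parallel gripper is mounted at the origin on the work surface. World frame = base frame: x ahead of the robot, y to its left, z up, the work surface at z = 0. Lengths are in m, angles in degrees, forces in N, time in s.
With the tool pointing down it reaches from about 0.35 to 0.875 m from the base axis. Payload 4.2 kg.
Tool frame: the origin (TCP) lies midway between the tips of the shut fingers; the grasp point (between the pads) lies 19 mm behind it; z points along the fingers, y is the direction in which the jaws open and shut (so a half turn about z gives the same grasp; the last joint's range is limited). The gripper opens to 87 mm and grips with 3 to 60 N. Pads are 19 mm wide; open, the fingers measure 117 mm over their backs; the gripper's body (75 mm by 190 mm) begins 51 mm behind the grasp point.
Start: joints at [77.957, 22.042, 0.453, 0, -68.411, -14.817], TCP at [0.282, 0.558, 0.223] pointing down, gripper open.
Joint ranges: [-179.83, 179.83], [-69.29, 118.12], [-61.27, 80.66], [-181.25, 117.63], [-171.15, -9.14], [-177.46, 177.46]. Speed limits (degrees/s): [159.86, 159.86, 180, 180, 180, 180].

### API

Orientations are given as a 3x3 rotation matrix whose columns are the frame's x, y, z axes.
In Python, from station import sense, capture, calibration, finish_job gives the robot as it stands.
- The arm moves only by the tool carry_out, never from a script. Its argument "commands" is one flat list of numbers, 6 for each row, row after row: the shift along the tool's x, y, z in mm, then the turn, a rotation vector about the tool's x, y, z in rad. A call has 1 to 5 rows; each row shifts and turns the pose as measured when the row begins, along the tool's axes as they then stand; what a row does not reach is not made up. A row lasts 1/8 s, in which the tool goes at most 62.5 mm and 10.7 degrees, less where a joint would pass 70% of its speed; a pose out of reach is approached as far as the arm can. A call is refused whole if a number of a shift passes 62.5 or a number of a turn 0.188, either way. A call with a gripper value outside its range is refused whole. "grip" is the finger opening in mm, from 0 to 87, set as the call begins (left out, the last holds). The fingers move at their own pace and stop on an object; the grip force is fixed at half the most. Time passes only in rows, so rows that do not move let the fingers close. It gives the time, the measured TCP pose, the force and the opening at its end, in the units of the state.
- sense(): the state, without advancing time (a new reading comes with each control period).
- capture(name): name is "scene" or "top" or "wrist"; returns the picture (384x512x3 uint8, red, green, blue); there is no depth.
- calibration(name): a dict with "fx", "fy", "cx", "cy" (pixels), "dist" ([k1, k2, p1, p2, k3] as OpenCV has them; the pictures are not rectified), "rvec" (rotation vector, rad) and "tvec" (3), from world to camera coordinates, as OpenCV has them. Camera axes: x right, y down, z forward; pixel columns grow to the right and rows downward; lengths in m; the calibration is good to about 2 mm. A picture is of the moment at which its call begins: read the wrist's pose just before it. calibration takes no time and is no camera call; for the wrist camera it gives the pose at the moment of the call.
- finish_job(): hands the job in, once; it reports no verdict.
The state is a dict: "time_s": time; "joints": joint angles; "joint_velocities": joint speeds; "effort": joint torques, N m; "tcp_pos": TCP position; "ee_rot": TCP orientation; "wrist_force": force on the tool from outside, world axes, zero at the start; "moment": the same for the moment, N m; "gripper_width": opening from 0.0 (shut) to 1.0 (fully open).
Only numpy, scipy, OpenCV 4.12 (cv2) and the standard library are available. Lean on these libraries where they do the work, as an engineer would, in place of code of your own. Each camera call takes 0.05 s, during which the arm holds its last target.

### The job

Close the open draw latch on top of the truck air cleaner: lead its wire loop over and down behind the hook on the end cover so that the bar is caught under the hook's nose, then press the lever down past centre and on until it snaps flat under its spring catch, so that the cover is drawn tight and stays so. Work by feel: do not force the loop or the gripper against the hook and cover, press the lever no harder than it needs, and leave the other things on the bench where they are.

Things in the scene. Friction and masses are not known exactly. Their poses are not given: they have to be found in the camera images.
- cleaner: Grey air cleaner canister on its side, bolted down in a cradle: 170 mm across, 345 mm long, crown 190 mm above the table. Origin on the table under the lever's pivot pin; x level along its axis towards the black end cover (which begins at x 31 mm, crown 192 mm high), y level across, z up. The latch on top is symmetric about y = 0; the lever's pivot pin lies along y at x 0, z 210 mm.
- lever (a joint): Lever angle, rad: 0 flat (tip to -x of the cleaner), growing as the tip rises; 1.57 upright, 2.4 end stop, leaning to the cover. Stiff pivot (0.03 N m): stays where left. With the loop hooked it draws on the cover from about 1.0 down (some 5 N at the press point) and passes centre near 0.2; at about 0.1 a spring catch behind its tip stops it, and about 15 N there snaps it down flat.
- lever_plate: The lever's steel plate, 20 mm wide, 3 mm thick, 60 mm from pivot to its rolled end. Origin on the pivot pin; at lever angle 0 its axes are the cleaner's. Upper face 4 mm above the pivot. The loop's pin turns with it, 16 mm from the pivot (at angle 0: 15.6 mm to -x, 3.5 mm lower). More than 40 N bends it. The spring catch stands behind the flat lever's end, 58 to 75 mm from the pivot.
- lever_pad (a point): Press point on the lever's upper face, 42 mm from the pivot towards the tip.
- loop: Wire loop: 5 mm steel wire bent to a U, two legs 29 mm apart (34 mm over the outside, to be gripped across both), joined by a cross bar. Origin on its pin in the lever; x along the legs to the bar 66.6 mm away, y along the bar. Starts swung up, sloping towards the cover. Stiff pivot (0.02 N m): stays where left.
- loop_bar (a point): Centre of the loop's cross bar (centre of the 5 mm wire).
- cover_shell: Black end cover, 180 mm across; frame as the cleaner's. Carries a steel hook, 14 mm wide: seat for the bar's centre at x 55, z 207 mm, but packed with washers, so up to 4 mm higher or lower (not measured: feel for it). From the seat: upright's face x -2.5; nose to x +5, underside z +3.5, top +6.5; foot plate x -13 to +23, top z -3.5. Lower the bar at x +8 to +12 (its reach), then draw it back under the nose.
- cover (a joint): How far the end cover is drawn onto its rubber gasket, m: 0 slack, about 0.0025 with the latch closed. The gasket pushes back with 20 N per mm.
- old_element: Used filter element, an upright paper cylinder 124 mm across and 170 mm tall with black end rings; origin under its centre. Leave alone.
- wrench: Steel wrench lying on the table. Leave alone.
- hose_clamp: Steel ring 80 mm across and 13 mm high lying on the table. Leave alone.
- screwdriver: Screwdriver lying on the table. Leave alone.
- spray_can: Upright can, 66 mm across and 190 mm tall. Leave alone.
- fluid_bottle: Upright grey bottle, 72 mm across and 170 mm tall. Leave alone.
- hub: Dark steel wheel hub, 116 mm across and 62 mm tall, lying on its flange. Leave alone.

How it is judged:
By the outcome, as a careful person would: the job done as asked, in the order asked, and still so for the second after the job is handed in, with the robot touching nothing.
It also fails if it takes over 66 s, if anything falls off the work surface, if the arm or the gripper's body presses on something with over 40 N, if the wrist force passes 120 N, or if a joint passes its speed limit or range.

## Working session

There is one attempt and no reset: what is moved stays moved. The work goes in short steps, Python scripts to look and compute and a tool call to move; the robot and the scene stay as the last step left them, time stands still between calls to the robot, and variables do not carry over. Pictures are saved under pics/ and viewed, and the job is handed in when it is done.

Besides the shell and the picture viewer there is one more tool, called after "Emit:" by a JSON object that holds its "method" and its "body". carry_out: Moves the arm, as the interface text tells. Its arguments: {"type":"object","properties":{"commands":{"type":"array"},"grip":{"type":"number"}},"required":["commands"]}

```bash
ls; mkdir -p pics; python3 - <<'E'
from station import *
import cv2
s=sense();print({k:(v if not hasattr(v,'round') else v) for k,v in s.items()})
for n in("scene","top","wrist"):
    c=calibration(n);print(n,c)
    im=capture(n);cv2.imwrite(f"pics/{n}0.png",cv2.cvtColor(im,cv2.COLOR_RGB2BGR))
E
```

```text
pics
{'time_s': 0.0, 'joints': array([ 7.79555269e+01,  2.20910916e+01,  3.80351566e-01, -2.80192496e-02,
       -6.84128523e+01, -1.48169223e+01]), 'joint_velocities': array([-0.0358989 ,  0.02899791, -0.02829379, -0.02834944,  0.01610771,
        0.02371126]), 'effort': array([-8.19691331e-05, -3.90666711e+01,  1.87401634e+01,  4.21997756e+00,
        1.09945703e-02, -1.94795525e-04]), 'tcp_pos': array([0.28210722, 0.5570316 , 0.22146256]), 'ee_rot': array([[ 8.92020687e-01, -4.51993686e-01, -8.94830344e-04],
       [-4.51994558e-01, -8.92018419e-01, -2.01467627e-03],
       [ 1.12415806e-04,  2.20159136e-03, -9.99997570e-01]]), 'wrist_force': array([-0.01798877, -0.13261809,  0.14865313]), 'moment': array([-0.00374829, -0.01834223,  0.00019409]), 'gripper_width': 1.0007731563401014}
scene {'fx': 419.60733720823, 'fy': 419.60733720823, 'cx': 257.66005884345503, 'cy': 192.48706000805765, 'dist': array([0.04168366, 0.        , 0.        , 0.        , 0.        ]), 'rvec': array([ 1.36216862,  2.1076433 , -0.96579073]), 'tvec': array([ 0.22661863, -0.20168421,  1.60116025])}
top {'fx': 398.21584319423954, 'fy': 398.21584319423954, 'cx': 255.24581194524714, 'cy': 194.33270909141922, 'dist': array([-0.08546022,  0.        ,  0.        ,  0.        ,  0.        ]), 'rvec': array([ 2.14580221, -2.14906282,  0.14281698]), 'tvec': array([0.00251467, 0.54125954, 1.42192444])}
wrist {'fx': 316.7277948980811, 'fy': 316.7277948980811, 'cx': 256.9087893133528, 'cy': 193.44300621310873, 'dist': array([0.02055876, 0.        , 0.        , 0.        , 0.        ]), 'rvec': array([-1.55563449,  2.532186  ,  0.35754674]), 'tvec': array([ 0.6242709 , -0.03392421,  0.39084884])}
```

View pics/scene0.png

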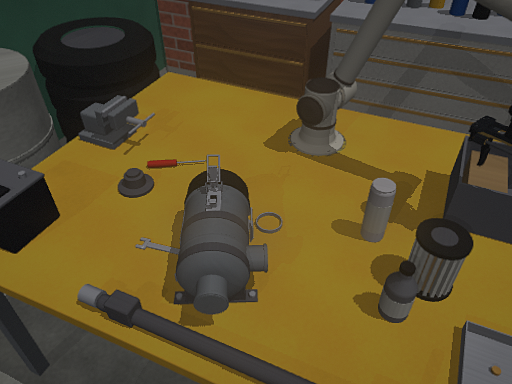

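View pics/top0.png

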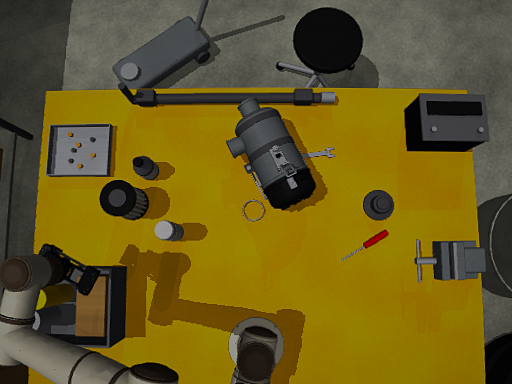

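View pics/wrist0.png

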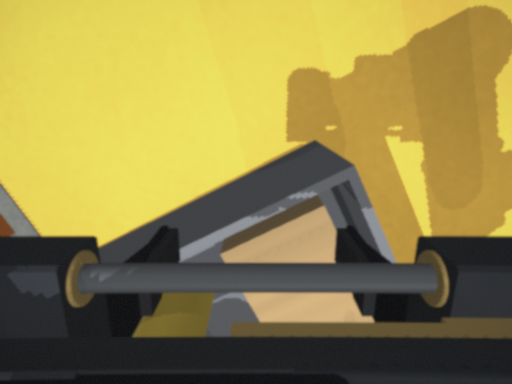

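Scene: canister at about (215,230), latch standing near (213,185). Top: canister from (250,110) to the black cover at (288,188), latch near (283,160). Wrist sees only the bin. Next I zoom in.

```bash
cat > h.py <<'E'
import numpy as np, cv2
from station import *
def cal(n):
    c=calibration(n);K=np.array([[c['fx'],0,c['cx']],[0,c['fy'],c['cy']],[0,0,1]]);R=cv2.Rodrigues(np.array(c['rvec']))[0];return K,np.array(c['dist']),R,np.array(c['tvec'])
def ray(C,uv):
    K,d,R,t=C;p=cv2.undistortPoints(np.array([[uv]],float),K,d)[0,0]
    v=R.T@np.array([p[0],p[1],1]);o=-R.T@t;return o,v/np.linalg.norm(v)
def onz(C,uv,z):
    o,v=ray(C,uv);return o+v*(z-o[2])/v[2]
def tri(rs):
    A=np.zeros((3,3));b=np.zeros(3)
    for o,v in rs:
        P=np.eye(3)-np.outer(v,v);A+=P;b+=P@o
    x=np.linalg.solve(A,b);return x,[np.linalg.norm((np.eye(3)-np.outer(v,v))@(x-o)) for o,v in rs]
def proj(C,X):
    K,d,R,t=C;return cv2.projectPoints(np.array(X,float).reshape(-1,3),cv2.Rodrigues(R)[0],t,K,d)[0][:,0]
def save(n,im): cv2.imwrite(f"pics/{n}.png",cv2.cvtColor(im,cv2.COLOR_RGB2BGR))
E
python3 - <<'E'
import cv2
from h import *
a=cv2.imread("pics/top0.png")[95:215,215:345];cv2.imwrite("pics/top0z.png",cv2.resize(a,None,fx=5,fy=5,interpolation=cv2.INTER_CUBIC)[:600])
a=cv2.imread("pics/scene0.png")[145:265,165:285];cv2.imwrite("pics/scene0z.png",cv2.resize(a,None,fx=5,fy=5,interpolation=cv2.INTER_CUBIC))
T=cal("top");S=cal("scene")
print(-T[2].T@T[3],-S[2].T@S[3])
print(onz(T,(257,340),0))
E
```

```text
[ 0.34041682 -0.0058085   1.48287558] [1.31596266 0.34885938 0.89570424]
[ 0.01436215 -0.00384857  0.        ]
```

View pics/top0z.png

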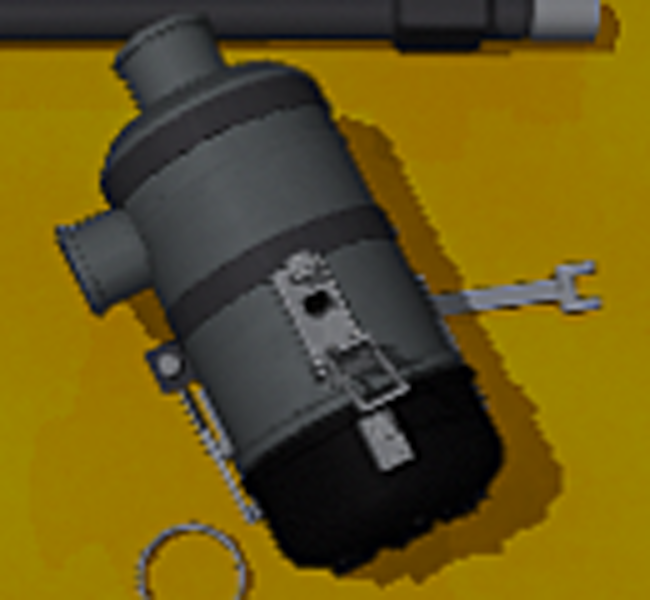

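View pics/scene0z.png

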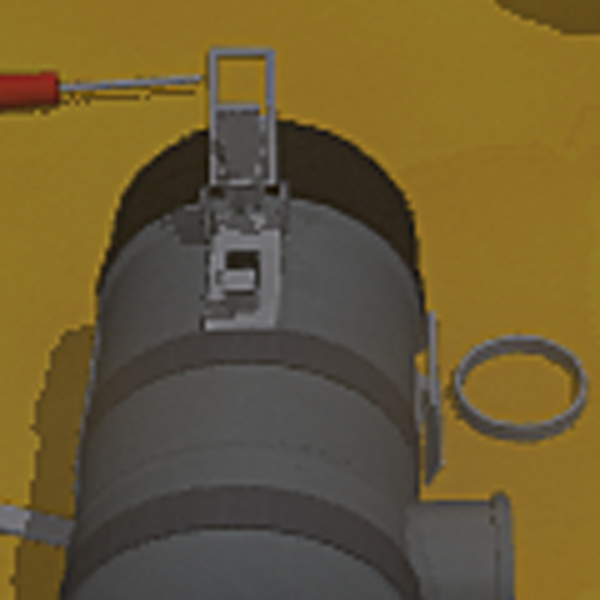

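```bash
python3 - <<'E'
from h import *
T=cal("top");S=cal("scene")
tz=lambda u,v:(215+(u+.5)/5-.5,95+(v+.5)/5-.5)
sz=lambda u,v:(165+(u+.5)/5-.5,145+(v+.5)/5-.5)
for n,a,b in [("barL",(361,408),(273,54)),("barR",(406,388),(212,52)),("lugs",(340,362),(245,190))]:
    print(n,tri([ray(T,tz(*a)),ray(S,sz(*b))]))
P=lambda a,z:onz(T,tz(*a),z)
for n,a,z in [("catchend",(299,256),.2),("plateL",(322,382),.2),("plateTL",(277,276),.2),("plateTR",(318,262),.2),("plateBR",(362,345),.2),("hook0",(374,414),.21),("footend L",(388,471),.204),("footend R",(413,460),.204),("pivot?",(337,362),.21),("hookTL",(360,418),.21),("hookTR",(388,409),.21)]:
    print(n,P(a,z))
E
```

```text
barL (array([ 0.56591171, -0.09815698,  0.26971646]), [np.float64(0.0009655682739521718), np.float64(0.0009655682739522416)])
barR (array([ 0.57834977, -0.12626618,  0.27080631]), [np.float64(0.0011015518473289757), np.float64(0.0011015518473289287)])
lugs (array([ 0.6081683 , -0.09199057,  0.21372859]), [np.float64(0.004157077245311579), np.float64(0.004157077245311669)])
catchend [ 0.6808701  -0.06278944  0.2       ]
plateL [ 0.59579618 -0.07715818  0.2       ]
plateTL [ 0.66727478 -0.04811746  0.2       ]
plateTR [ 0.67676112 -0.07533851  0.2       ]
plateBR [ 0.62055393 -0.10373699  0.2       ]
hook0 [ 0.57258996 -0.11018119  0.21      ]
footend L [ 0.53604162 -0.11927679  0.204     ]
footend R [ 0.54325186 -0.13565987  0.204     ]
pivot? [ 0.60707047 -0.08651718  0.21      ]
hookTL [ 0.56996546 -0.10104893  0.21      ]
hookTR [ 0.57587717 -0.11933075  0.21      ]
```

```bash
cat >> h.py <<'E'
from scipy.spatial.transform import Rotation as Ro
cx=np.array([-.912,-.410,0]);cx/=np.linalg.norm(cx);cz=np.array([0,0,1.]);cy=np.cross(cz,cx)
C0=np.array([.6115,-.0945,0])
RC=np.c_[cx,cy,cz]
def toC(p): return RC.T@(np.asarray(p)-C0)
def toW(p): return C0+RC@np.asarray(p)
def toolR(lean): # lean rad: body leans to cleaner +x
    l=np.radians(lean); z=-(np.sin(l)*cx+np.cos(l)*cz); y=-cy; return np.c_[np.cross(y,z),y,z]
def plan(p,Rt,n=None,smax=60,rmax=.18):
    s=sense();q=np.array(s['tcp_pos']);R=np.array(s['ee_rot']);d=np.asarray(p)-q
    rv=Ro.from_matrix(R.T@Rt).as_rotvec()
    m=max(1,int(np.ceil(max(np.linalg.norm(d)/.001/smax,np.linalg.norm(rv)/rmax))));n=n or m
    print("n",n)
    for i in range(n):
        Ri=R@Ro.from_rotvec(rv*i/n).as_matrix()
        print([float(x) for x in np.r_[np.round(Ri.T@d/n*1000,1),np.round(rv/n,3)]],end=",\n" )
def st():
    s=sense();R=np.array(s['ee_rot']);z=-R[:,2]
    print("t",round(s['time_s'],2),"tcpC",np.round(toC(s['tcp_pos'])*1000,1),"lean",round(np.degrees(np.arctan2(z@cx,z@cz)),1),"side",round(np.degrees(np.arcsin(z@cy)),1),"yaw",round(np.degrees(np.arctan2(R[:,0]@cy,R[:,0]@cx)),1),"F_C",np.round(RC.T@s['wrist_force'],1),"M",np.round(RC.T@s['moment'],2),"w",round(s['gripper_width']*87,1))
E
python3 - <<'E'
from h import *
s=sense();K,d,R,t=cal("wrist");Rt=s['ee_rot']
print("cam in tool",Rt.T@(-R.T@t-s['tcp_pos']),"\n",(R@Rt).round(3))
print(s['joints']);st()
T=cal("top")
for n,uv,z in [("can",(163,230),.19),("elem",(119,198),.17)]: print(n,onz(T,uv,z))
plan(toW([.05,0,.42]),toolR(0))
E
```

```text
cam in tool [ 7.59789740e-02 -7.95014302e-05 -1.62379995e-01] 
 [[ 0.     1.     0.   ]
 [-0.961  0.    -0.278]
 [-0.278 -0.     0.961]]
[ 7.79545979e+01  2.20827340e+01  3.97909295e-01 -1.80139057e-02
 -6.84114271e+01 -1.48157846e+01]
t 0.15 tcpC [  33.1 -729.4  221.7] lean -0.1 side -0.1 yaw 128.9 F_C [-0.1 -0.8 -0.1] M [ 0.   -0.02  0.01] w 87.1
can [0.40328279 0.3016495  0.19      ]
elem [0.51125052 0.45948009 0.17      ]
n 13
[42.8, 36.3, -15.2, 0.0, -0.0, 0.173],
[48.4, 28.4, -15.2, 0.0, -0.0, 0.173],
[52.6, 19.6, -15.2, 0.0, -0.0, 0.173],
[55.2, 10.2, -15.2, 0.0, -0.0, 0.173],
[56.1, 0.6, -15.2, 0.0, -0.0, 0.173],
[55.4, -9.1, -15.2, 0.0, -0.0, 0.173],
[53.0, -18.5, -15.2, 0.0, -0.0, 0.173],
[49.0, -27.3, -15.2, 0.0, -0.0, 0.173],
[43.6, -35.4, -15.2, 0.0, -0.0, 0.173],
[36.8, -42.4, -15.3, 0.0, -0.0, 0.173],
[29.0, -48.1, -15.3, 0.0, -0.0, 0.173],
[20.3, -52.3, -15.3, 0.0, -0.0, 0.173],
[10.9, -55.0, -15.3, 0.0, -0.0, 0.173],
```

Emit:
{"method": "carry_out", "body": {"commands": [0,0,-55,0,0,0,0,0,-55,0,0,0,0,0,-50,0,0,0,42,36,0,0,0,0.173,48,28,0,0,0,0.173]}}

```text
time_s: 0.78
tcp_pos: [0.3244, 0.4553, 0.3827]
ee_rot: [[0.681, -0.732, -0.003], [-0.732, -0.681, -0.009], [0.005, 0.009, -1.0]]
wrist_force: [0.3, -1.3, 1.1]
gripper_width: 0.998
```

Emit:
{"method": "carry_out", "body": {"commands": [52,20,0,0,0,0.173,55,10,0,0,0,0.173,56,0,0,0,0,0.173,55,-9,0,0,0,0.173,53,-18,0,0,0,0.173]}}

```text
time_s: 1.4
tcp_pos: [0.4293, 0.1872, 0.3842]
ee_rot: [[-0.142, -0.99, -0.004], [-0.99, 0.142, -0.01], [0.01, 0.002, -1.0]]
wrist_force: [0.4, 0.4, -0.5]
gripper_width: 0.994
```

Emit:
{"method": "carry_out", "body": {"commands": [49,-27,0,0,0,0.173,44,-35,0,0,0,0.173,37,-42,0,0,0,0.173,29,-48,0,0,0,0.173,20,-52,0,0,0,0.173]}}

```text
time_s: 2.02
tcp_pos: [0.5264, -0.0848, 0.3858]
ee_rot: [[-0.86, -0.51, -0.004], [-0.51, 0.86, -0.008], [0.008, -0.005, -1.0]]
wrist_force: [1.5, 0.8, -0.1]
gripper_width: 1.003
```

```bash
python3 - <<'E'
from h import *
st();print(sense()['joints'].round(1))
plan(toW([.05,0,.40]),toolR(0))
E
```

```text
t 2.02 tcpC [ 73.6 -43.8 385.8] lean -0.4 side -0.4 yaw 6.5 F_C [-1.7 -0.2 -0.1] M [-0.09  0.31 -0.03] w 87.3
[  8.6   9.    5.3   0.4 -86.5 -67.9]
n 1
[-18.4, -46.2, -14.1, -0.006, -0.007, 0.113],
```

Emit:
{"method": "carry_out", "body": {"commands": [-18,-46,-14,-0.006,-0.007,0.113,0,0,0,0,0,0]}}

```text
time_s: 2.28
tcp_pos: [0.5664, -0.1195, 0.398]
ee_rot: [[-0.916, -0.401, -0.004], [-0.401, 0.916, 0.001], [0.004, 0.002, -1.0]]
wrist_force: [-0.1, 0.0, 0.1]
gripper_width: 0.997
```

```bash
python3 - <<'E'
from h import *
st();im=capture("wrist");save("w1",im)
import pickle;pickle.dump(cal("wrist"),open("w1.pkl","wb"))
im2=capture("scene");save("s1",im2)
save("w1z",cv2.resize(im[100:360,140:380],None,fx=2.3,fy=2.3,interpolation=cv2.INTER_CUBIC))
E
```

```text
t 2.27 tcpC [ 51.4   4.3 398. ] lean -0.2 side 0.1 yaw -0.6 F_C [ 0.1 -0.   0.1] M [-0.03  0.18 -0.01] w 86.8
```

View pics/w1.png

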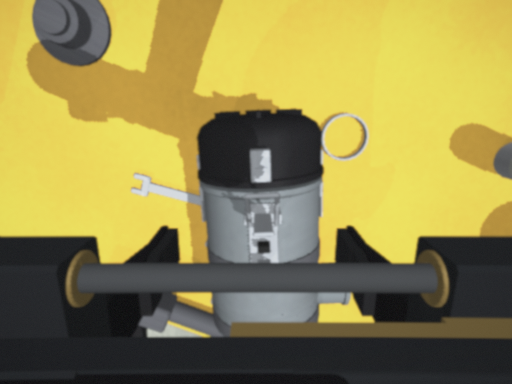

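```bash
python3 - <<'E'
import cv2
a=cv2.imread("pics/w1.png")[130:270,195:325];cv2.imwrite("pics/w1y.png",cv2.resize(a,None,fx=4.2,fy=4.2,interpolation=cv2.INTER_CUBIC))
a=cv2.imread("pics/s1.png")[140:240,170:270];cv2.imwrite("pics/s1y.png",cv2.resize(a,None,fx=6,fy=6,interpolation=cv2.INTER_CUBIC))
E
```

```text
(no output)
```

View pics/w1y.png

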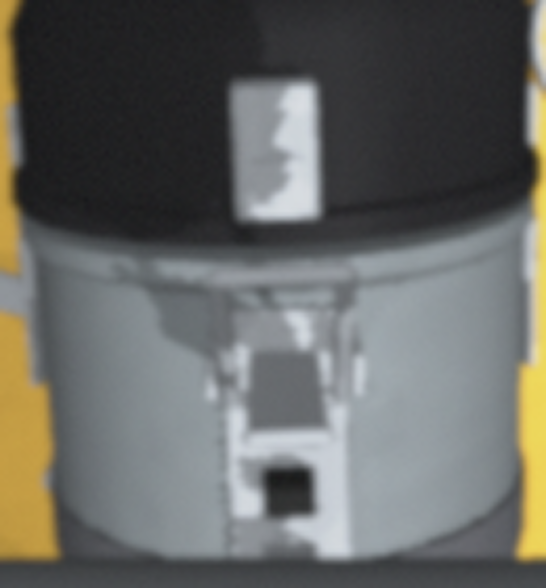

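View pics/s1y.png

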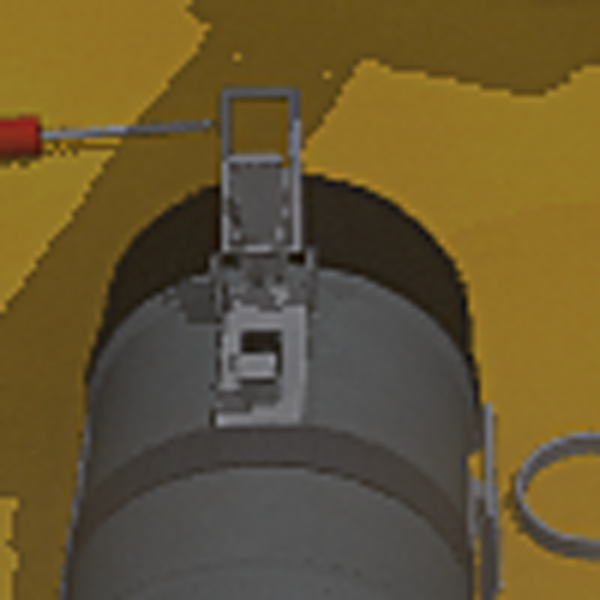

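```bash
python3 - <<'E'
from h import *
import pickle
W=pickle.load(open("w1.pkl","rb"));T=cal("top");S=cal("scene")
tz=lambda u,v:(215+(u+.5)/5-.5,95+(v+.5)/5-.5)
sz=lambda u,v:(170+(u+.5)/6-.5,140+(v+.5)/6-.5)
wz=lambda u,v:(195+(u+.5)/4.2-.5,130+(v+.5)/4.2-.5)
def show(n,p): print(n,np.round(toC(p)*1000,1))
x,e=tri([ray(T,tz(384,398)),ray(S,sz(260,93)),ray(W,wz(287,272))]);show("bar",x);print(e)
x,e=tri([ray(S,sz(257,158)),ray(W,wz(286,435))]);show("levertip",x);print(e)
for n,uv,z in [("footL",(230,83),.2035),("footR",(318,78),.2035),("hooknear L",(240,220),.21),("hooknearR",(322,215),.21),("plate hole",(290,490),.2)]:show(n,onz(W,wz(*uv),z))
# project model
for th in (1.3,1.5,1.7,1.9):
    tip=toW([-.06*np.cos(th),0,.21+.06*np.sin(th)]);print(th,proj(S,tip),proj(W,tip))
print("obs",sz(257,158),wz(286,435))
for n,p in [("pivot",[0,0,.21]),("bar",[.043,0,.27]),("nose",[.06,0,.2135]),("foot end",[.078,0,.2035]),("catch end",[-.075,0,.2])]:
    w=proj(W,toW(p))[0];t=proj(T,toW(p))[0];s=proj(S,toW(p))[0]
    print(n,((w-[195,130])*4.2).round(),((t-[215,95])*5).round(),((s-[170,140])*6).round())
E
```

```text
bar [ 43.6  -0.9 270.6]
[np.float64(0.0002055917165966208), np.float64(0.0024290681730822204), np.float64(0.002545301693272587)]
levertip [  2.6  -1.7 267.2]
[np.float64(0.0013800509002406115), np.float64(0.0013800509002406122)]
footL [ 77.8  10.3 203.5]
footR [ 78.9 -13.3 203.5]
hooknear L [ 41.5   8.  210. ]
hooknearR [ 42.7 -14.3 210. ]
plate hole [-43.2  -5.6 200. ]
1.3 [[211.61149072 170.35364038]] [[259.71268321 250.74227737]]
1.5 [[211.95703607 166.73975605]] [[259.66691544 240.8228826 ]]
1.7 [[212.37432955 163.91060769]] [[259.58893494 229.48902649]]
1.9 [[212.84344289 161.96917485]] [[259.48275381 217.40764007]]
obs (212.41666666666666, 165.91666666666666) (262.7142857142857, 233.1904761904762)
pivot [269. 362.] [347. 353.] [263. 266.]
bar [270. 274.] [383. 395.] [261.  92.]
nose [267. 153.] [387. 435.] [273. 174.]
foot end [267.  80.] [397. 463.] [278. 167.]
catch end [270. 585.] [298. 255.] [250. 404.]
```

```bash
python3 - <<'E'
from h import *
plan(toW([.0235,-.001,.302]),toolR(-18))
E
```

```text
n 2
[-14.6, 1.4, 48.3, 0.002, 0.155, -0.003],
[-21.9, 1.4, 45.4, 0.002, 0.155, -0.003],
```

Emit:
{"method": "carry_out", "body": {"commands": [-14,2,48,0.002,0.155,-0.003,-22,2,45,0.002,0.155,-0.003,0,0,0,0,0,0]}}

```text
time_s: 2.75
tcp_pos: [0.5876, -0.0996, 0.3015]
ee_rot: [[-0.864, -0.414, -0.286], [-0.393, 0.91, -0.132], [0.315, -0.001, -0.949]]
wrist_force: [-0.6, -0.5, -0.2]
gripper_width: 1.001
```

```bash
python3 - <<'E'
from h import *
st();im=capture("wrist");save("w2",im)
import pickle;pickle.dump(cal("wrist"),open("w2.pkl","wb"));st()
a=im[80:270,150:370];save("w2z",cv2.resize(a,None,fx=3,fy=3,interpolation=cv2.INTER_CUBIC))
W=cal("wrist")
for p in [[.0436,0,.2706],[.0436,.0145,.2706],[.0436,-.0145,.2706],[0,0,.27],[.078,0,.2035]]: print(((proj(W,toW(p))[0]-[150,80])*3).round())
plan(toW([.039,-.001,.254]),toolR(-18))
E
```

```text
t 2.75 tcpC [ 23.9  -5.2 301.5] lean -18.4 side -0.1 yaw 0.3 F_C [ 0.7  0.2 -0.2] M [-0.03  0.75  0.01] w 87.1
t 2.8 tcpC [ 24.2  -4.1 306.6] lean -17.9 side -0.4 yaw 0.1 F_C [-0.3 -0.   1.3] M [ 0.03  0.69 -0.  ] w 87.1
[303. 383.]
[238. 383.]
[367. 384.]
[302. 578.]
[309. 264.]
n 1
[-2.0, -2.7, 54.6, -0.006, 0.001, 0.002],
```

View pics/w2z.png

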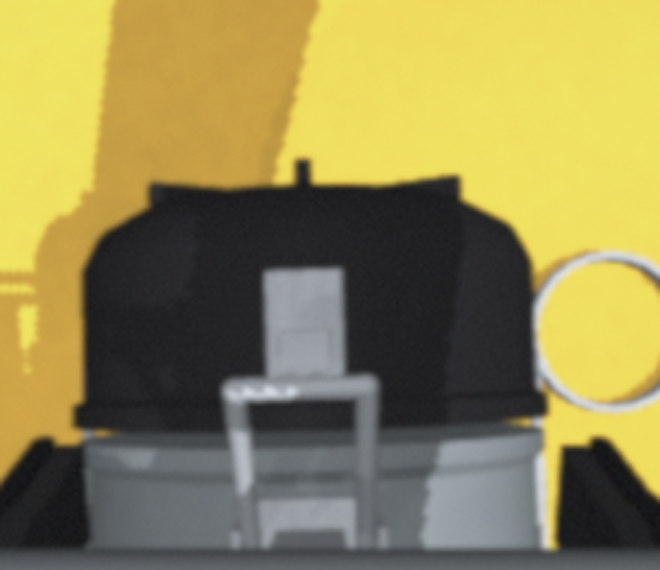

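Emit:
{"method": "carry_out", "body": {"commands": [-1,-4,26,-0.006,0,0.002,-1,-0.5,26,0,0,0,0,0,0,0,0,0]}}

```text
time_s: 3.18
tcp_pos: [0.5767, -0.1099, 0.2655]
ee_rot: [[-0.871, -0.415, -0.262], [-0.395, 0.91, -0.127], [0.291, -0.007, -0.957]]
wrist_force: [0.4, -0.6, 0.7]
gripper_width: 0.997
```

```bash
python3 - <<'E'
from h import *
st();st();im=capture("wrist");save("w3",im);st()
W=cal("wrist")
print(proj(W,sense()['tcp_pos']))
im=capture("scene");save("s3z",cv2.resize(im[120:230,160:280],None,fx=5,fy=5,interpolation=cv2.INTER_CUBIC));st()
E
```

```text
t 3.17 tcpC [ 3.810e+01 -2.000e-01  2.655e+02] lean -16.9 side -0.5 yaw 0.2 F_C [-0.2  0.7  0.7] M [0.03 0.73 0.05] w 86.8
t 3.17 tcpC [ 3.810e+01 -2.000e-01  2.655e+02] lean -16.9 side -0.5 yaw 0.2 F_C [-0.2  0.7  0.7] M [0.03 0.73 0.05] w 86.8
t 3.23 tcpC [ 37.1   0.4 267.2] lean -16.8 side -0.6 yaw 0.1 F_C [-0.6 -0.2  0.9] M [-0.03  0.7  -0.01] w 87.0
[[256.63690945 243.45291131]]
t 3.27 tcpC [ 36.5   0.6 267.3] lean -16.7 side -0.6 yaw 0.1 F_C [0.  0.  0.8] M [0.06 0.77 0.01] w 87.2
```

View pics/w3.png

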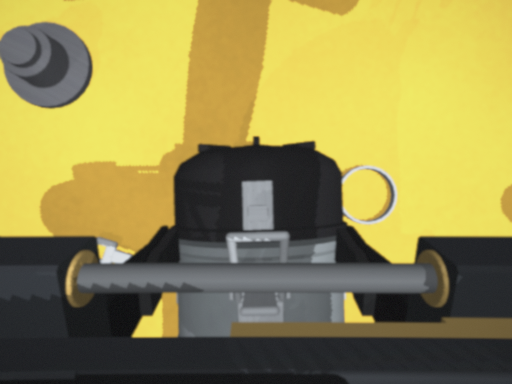

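View pics/s3z.png

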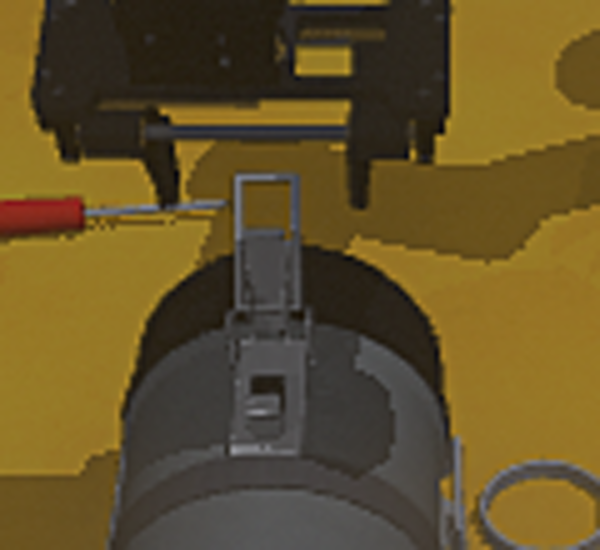

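Emit:
{"method": "carry_out", "body": {"commands": [-1,0,14,0,0,0,0,0,0,0,0,0]}}

```text
time_s: 3.52
tcp_pos: [0.5762, -0.1112, 0.2561]
ee_rot: [[-0.874, -0.415, -0.252], [-0.395, 0.91, -0.127], [0.282, -0.012, -0.959]]
wrist_force: [-0.3, 0.0, 0.1]
gripper_width: 0.999
```

```bash
python3 - <<'E'
from h import *
st();im=capture("wrist");save("w4",im[60:300,100:420]);st()
im=capture("scene");save("s4z",cv2.resize(im[120:230,160:280],None,fx=5,fy=5,interpolation=cv2.INTER_CUBIC));st()
E
```

```text
t 3.52 tcpC [ 39.    0.8 256.1] lean -16.4 side -0.7 yaw 0.1 F_C [ 0.3 -0.2  0.1] M [-0.04  0.78 -0.04] w 86.9
t 3.58 tcpC [ 38.5   1.2 256.9] lean -16.3 side -0.8 yaw 0.1 F_C [-0.1 -0.4  0.3] M [-0.03  0.79  0.01] w 86.7
t 3.62 tcpC [ 38.3   1.3 256.9] lean -16.3 side -0.8 yaw 0.1 F_C [-0.2  0.7  0.8] M [-0.08  0.74 -0.06] w 87.0
```

View pics/s4z.png

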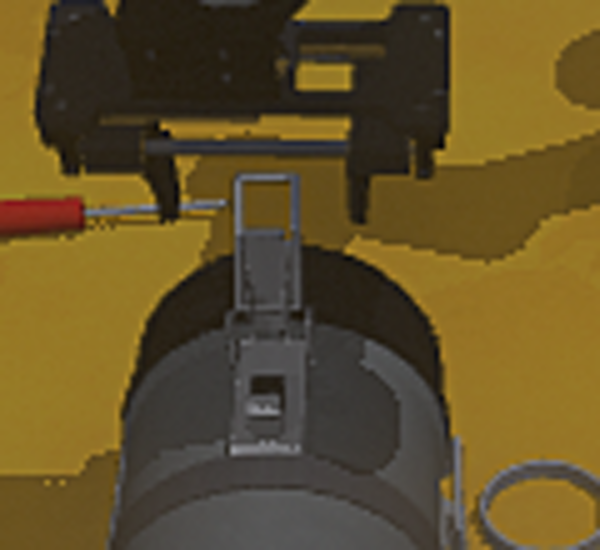

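View pics/w4.png

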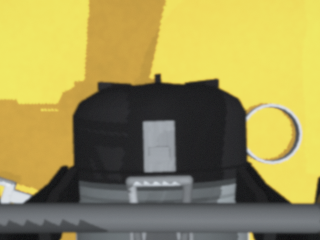

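Emit:
{"method": "carry_out", "body": {"commands": [0,1.5,1,0.01,0,0,0,0,0,0,0,0,0,0,0,0,0,0,0,0,0,0,0,0], "grip": 40}}

```text
time_s: 4.12
tcp_pos: [0.5766, -0.1099, 0.2559]
ee_rot: [[-0.875, -0.418, -0.245], [-0.396, 0.908, -0.138], [0.28, -0.024, -0.96]]
wrist_force: [0.6, -0.2, 0.1]
gripper_width: 0.63
```

```bash
python3 - <<'E'
from h import *
st();im=capture("wrist");save("w5",im[60:300,100:420]);st()
im=capture("scene");save("s5z",cv2.resize(im[120:230,160:280],None,fx=5,fy=5,interpolation=cv2.INTER_CUBIC));st()
E
```

```text
t 4.12 tcpC [ 38.1  -0.3 255.9] lean -16.3 side -1.4 yaw 0.1 F_C [-0.4  0.4  0.1] M [-0.03  0.76 -0.  ] w 54.8
t 4.17 tcpC [ 3.810e+01 -2.000e-01  2.559e+02] lean -16.3 side -1.4 yaw 0.1 F_C [-0.8  0.7 -0.1] M [-0.08  0.73 -0.01] w 51.0
t 4.22 tcpC [ 3.820e+01 -2.000e-01  2.559e+02] lean -16.3 side -1.4 yaw 0.1 F_C [ 0.8 -0.1 -1.3] M [-0.05  0.72  0.  ] w 46.8
```

View pics/s5z.png

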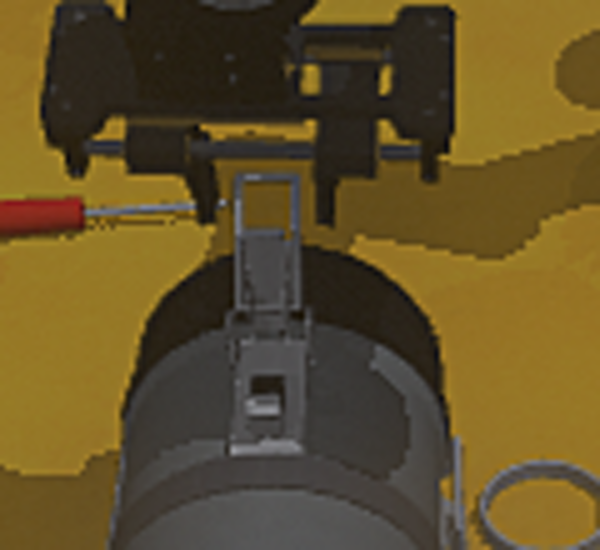

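View pics/w5.png

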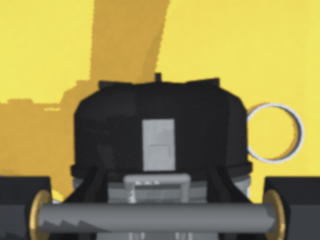

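Emit:
{"method": "carry_out", "body": {"commands": [0,0,1,-0.022,0,0,0,0,0,0,0,0,0,0,0,0,0,0], "grip": 30}}

```text
time_s: 4.6
tcp_pos: [0.5761, -0.1098, 0.2548]
ee_rot: [[-0.874, -0.412, -0.256], [-0.396, 0.911, -0.115], [0.281, 0.0, -0.96]]
wrist_force: [-0.4, 0.1, 0.3]
gripper_width: 0.38
```

```bash
python3 - <<'E'
from h import *
st()
E
```

```text
t 4.6 tcpC [ 38.5  -0.6 254.8] lean -16.3 side -0.0 yaw 0.1 F_C [ 0.3 -0.3  0.3] M [-0.23  0.66 -0.01] w 33.0
```

Emit:
{"method": "carry_out", "body": {"commands": [0,0,0,0,0,0,0,0,0,0,0,0]}}

```text
time_s: 4.85
tcp_pos: [0.5761, -0.1098, 0.2548]
ee_rot: [[-0.874, -0.412, -0.256], [-0.396, 0.911, -0.116], [0.281, 0.0, -0.96]]
wrist_force: [-0.4, 0.4, 0.1]
gripper_width: 0.375
```

```bash
python3 - <<'E'
from h import *
st()
im=capture("scene");save("s6z",cv2.resize(im[120:230,160:280],None,fx=5,fy=5,interpolation=cv2.INTER_CUBIC));st()
E
```

```text
t 4.85 tcpC [ 38.6  -0.6 254.8] lean -16.3 side -0.0 yaw 0.1 F_C [ 0.2 -0.5  0.1] M [-0.18  0.75 -0.03] w 32.6
t 4.9 tcpC [ 38.6  -0.6 254.8] lean -16.3 side -0.0 yaw 0.1 F_C [-0.4 -0.6  0.8] M [-0.17  0.73  0.01] w 33.1
```

View pics/s6z.png

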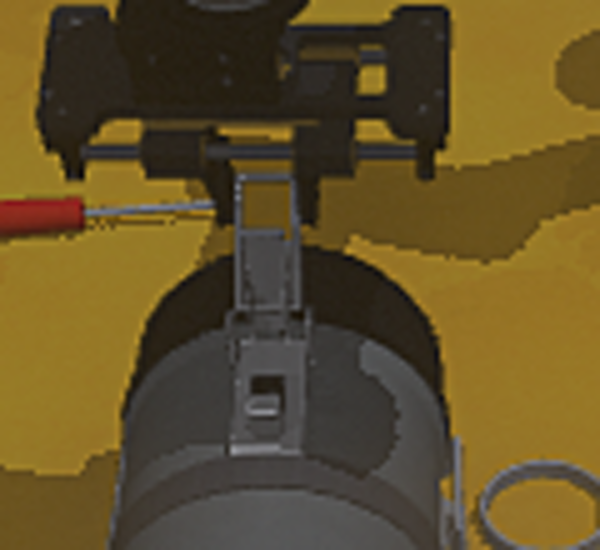

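```bash
cat >> h.py <<'E'
OFF=np.array([9.7,-14.]) # bar in tool x,z (mm)
def chain(B):
    B=np.array(B,float)-[0,210];D=np.hypot(*B);f=np.arctan2(B[1],B[0])+np.arccos((256+D*D-66.6**2)/(32*D))
    pin=16*np.array([np.cos(f),np.sin(f)]);g=B-pin;a=np.degrees(np.arctan2(g[1],g[0]))
    th=(np.pi-f)+np.arctan2(3.5,15.6);return a,th
def barpose(B,lean=None,LO=27.7):
    a,th=chain(B);l=LO-a if lean is None else lean;r=np.radians(l)
    tx=np.array([np.cos(r),-np.sin(r)]);tz=np.array([-np.sin(r),-np.cos(r)])
    T=np.array(B)-OFF[0]*tx-OFF[1]*tz
    print("bar",B,"alpha %.1f th %.2f lean %.1f"%(a,th,l),"tcp",T.round(1));return toW([T[0]/1e3,YC,T[1]/1e3]),toolR(l)
YC=-.0006
def bar_now():
    s=sense();R=s['ee_rot'];p=np.array(s['tcp_pos'])+R[:,0]*OFF[0]/1e3+R[:,2]*OFF[1]/1e3
    print("barC",(toC(p)*1000).round(1))
E
python3 - <<'E'
from h import *
bar_now()
for B in [(44,271),(52,268),(60,257),(66,243),(68,232),(67,220),(66.5,212),(66.5,207),(60,207),(55,207)]: barpose(B)
plan(*barpose((56,264)),n=3)
E
```

```text
barC [ 44.   -0.5 270.9]
bar (44, 271) alpha 43.3 th 1.51 lean -15.6 tcp [ 38.4 254.9]
bar (52, 268) alpha 39.1 th 1.81 lean -11.4 tcp [ 45.3 252.4]
bar (60, 257) alpha 27.8 th 1.86 lean -0.1 tcp [ 50.3 243. ]
bar (66, 243) alpha 14.9 th 1.89 lean 12.8 tcp [ 53.4 231.5]
bar (68, 232) alpha 5.2 th 1.90 lean 22.5 tcp [ 53.7 222.8]
bar (67, 220) alpha -5.2 th 1.83 lean 32.9 tcp [ 51.3 213.5]
bar (66.5, 212) alpha -12.1 th 1.88 lean 39.8 tcp [ 50.1 207.4]
bar (66.5, 207) alpha -16.4 th 1.96 lean 44.1 tcp [ 49.8 203.7]
bar (60, 207) alpha -16.1 th 1.54 lean 43.8 tcp [ 43.3 203.6]
bar (55, 207) alpha -13.6 th 1.14 lean 41.3 tcp [ 38.5 202.9]
bar (56, 264) alpha 34.8 th 1.88 lean -7.1 tcp [ 48.1 248.9]
n 3
[2.5, 0.0, 2.8, -0.0, -0.053, 0.001],
[2.6, 0.0, 2.6, -0.0, -0.053, 0.001],
[2.8, 0.0, 2.5, -0.0, -0.053, 0.001],
```

Emit:
{"method": "carry_out", "body": {"commands": [2.5,0,3,0,-0.053,0,2.6,0,2.6,0,-0.053,0,2.8,0,2.5,0,-0.053,0]}}

```text
time_s: 5.28
tcp_pos: [0.5707, -0.1122, 0.2474]
ee_rot: [[-0.905, -0.413, -0.103], [-0.411, 0.911, -0.048], [0.114, -0.001, -0.993]]
wrist_force: [2.9, 1.5, -2.2]
gripper_width: 0.379
```

```bash
python3 - <<'E'
from h import *
st();bar_now()
plan(*barpose((64,250)),n=5)
E
```

```text
t 5.28 tcpC [ 44.5  -0.5 247.4] lean -6.5 side -0.1 yaw 0.2 F_C [-3.3 -0.2 -2.2] M [-0.02  1.35  0.01] w 33.0
barC [ 52.5  -0.5 262.5]
bar (64, 250) alpha 21.2 th 1.91 lean 6.5 tcp [ 52.8 237.2]
n 5
[1.4, 0.0, 2.2, -0.0, -0.045, 0.001],
[1.5, 0.0, 2.2, -0.0, -0.045, 0.001],
[1.6, 0.0, 2.1, -0.0, -0.045, 0.001],
[1.7, 0.0, 2.0, -0.0, -0.045, 0.001],
[1.8, 0.0, 1.9, -0.0, -0.045, 0.001],
```

Emit:
{"method": "carry_out", "body": {"commands": [2.3,0,2.2,0,-0.045,0,2.3,0,2.2,0,-0.045,0,2.2,0,2.1,0,-0.045,0,2.2,0,2,0,-0.045,0,2.2,0,1.9,0,-0.045,0]}}

```text
time_s: 5.9
tcp_pos: [0.5642, -0.1154, 0.2359]
ee_rot: [[-0.903, -0.414, 0.118], [-0.411, 0.91, 0.051], [-0.129, -0.003, -0.992]]
wrist_force: [2.8, 2.1, -3.6]
gripper_width: 0.38
```

```bash
python3 - <<'E'
from h import *
st();bar_now()
plan(*barpose((68,238)),n=5)
im=capture("scene");save("s7z",cv2.resize(im[120:230,160:280],None,fx=5,fy=5,interpolation=cv2.INTER_CUBIC));st()
im=capture("wrist");save("w7",cv2.resize(im[60:300,120:400],None,fx=2,fy=2))
E
```

```text
t 5.9 tcpC [ 51.7  -0.3 235.9] lean 7.4 side -0.1 yaw 0.3 F_C [-3.4 -0.8 -3.6] M [-0.04  0.7   0.06] w 33.1
barC [ 63.1  -0.3 248.5]
bar (68, 238) alpha 10.6 th 1.95 lean 17.1 tcp [ 54.6 227.5]
n 5
[0.8, 0.1, 1.6, -0.0, -0.034, 0.001],
[0.8, 0.1, 1.6, -0.0, -0.034, 0.001],
[0.9, 0.1, 1.5, -0.0, -0.034, 0.001],
[1.0, 0.1, 1.5, -0.0, -0.034, 0.001],
[1.0, 0.1, 1.5, -0.0, -0.034, 0.001],
t 5.95 tcpC [ 52.6  -0.4 235.8] lean 7.5 side -0.1 yaw 0.2 F_C [-2.7  0.2 -4.5] M [ 0.28  0.58 -0.  ] w 32.7
```

View pics/s7z.png

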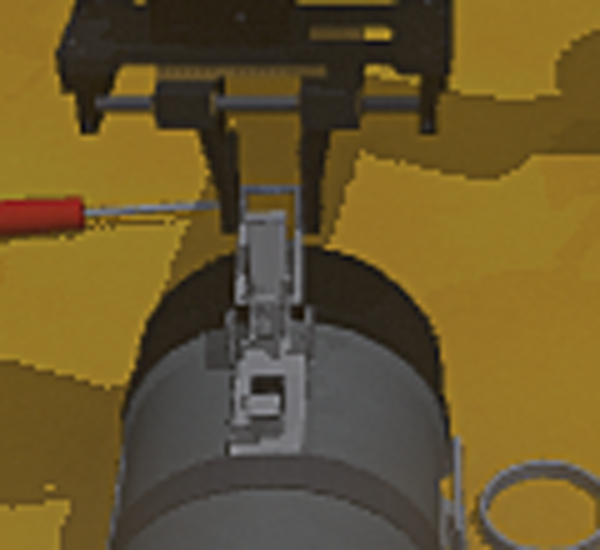

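View pics/w7.png

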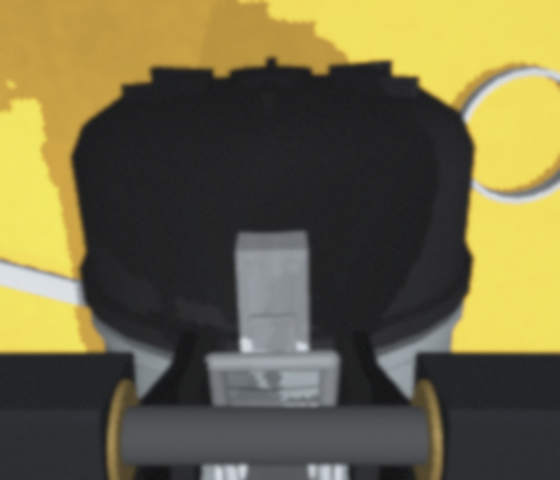

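Emit:
{"method": "carry_out", "body": {"commands": [1.3,0,1.6,0,-0.034,0,1.3,0,1.6,0,-0.034,0,1.2,0,1.6,0,-0.034,0,1.2,0,1.6,0,-0.034,0,1.2,0,1.6,0,-0.034,0]}}

```text
time_s: 6.62
tcp_pos: [0.5603, -0.1174, 0.2263]
ee_rot: [[-0.868, -0.415, 0.273], [-0.396, 0.91, 0.121], [-0.299, -0.003, -0.954]]
wrist_force: [3.1, 0.1, -2.4]
gripper_width: 0.377
```

```bash
python3 - <<'E'
from h import *
st();bar_now()
plan(*barpose((67,225)),n=5)
E
```

```text
t 6.62 tcpC [ 5.610e+01 -1.000e-01  2.263e+02] lean 17.4 side -0.1 yaw 0.3 F_C [-2.9  1.2 -2.4] M [-0.1   0.15  0.07] w 32.8
barC [ 6.950e+01 -1.000e-01  2.367e+02]
bar (67, 225) alpha -0.9 th 1.82 lean 28.6 tcp [ 51.8 217.3]
n 5
[-0.3, 0.1, 2.0, -0.0, -0.039, 0.001],
[-0.2, 0.1, 2.0, -0.0, -0.039, 0.001],
[-0.1, 0.1, 2.0, -0.0, -0.039, 0.001],
[-0.1, 0.1, 2.0, -0.0, -0.039, 0.001],
[0.0, 0.1, 2.0, -0.0, -0.039, 0.001],
```

Emit:
{"method": "carry_out", "body": {"commands": [-0.2,0,2.2,0,-0.039,0,-0.2,0,2.2,0,-0.039,0,-0.1,0,2.2,0,-0.039,0,-0.1,0,2.2,0,-0.039,0,0,0,2.2,0,-0.039,0]}}

```text
time_s: 7.25
tcp_pos: [0.561, -0.117, 0.2155]
ee_rot: [[-0.797, -0.414, 0.44], [-0.364, 0.91, 0.198], [-0.483, -0.002, -0.876]]
wrist_force: [0.6, 0.1, -0.1]
gripper_width: 0.373
```

```bash
python3 - <<'E'
from h import *
st();bar_now()
plan(*barpose((66,216)),n=4)
im=capture("wrist");save("w8",cv2.resize(im[60:300,120:400],None,fx=2,fy=2))
E
```

```text
t 7.25 tcpC [ 5.520e+01 -2.000e-01  2.155e+02] lean 28.9 side -0.0 yaw 0.3 F_C [-0.6  0.2 -0.1] M [-0.11 -1.06  0.07] w 32.5
barC [ 7.050e+01 -2.000e-01  2.231e+02]
bar (66, 216) alpha -8.6 th 1.80 lean 36.3 tcp [ 49.9 210.5]
n 4
[-0.6, 0.1, 1.7, 0.0, -0.033, 0.001],
[-0.5, 0.1, 1.8, 0.0, -0.033, 0.001],
[-0.5, 0.1, 1.8, 0.0, -0.033, 0.001],
[-0.4, 0.1, 1.8, 0.0, -0.033, 0.001],
```

View pics/w8.png

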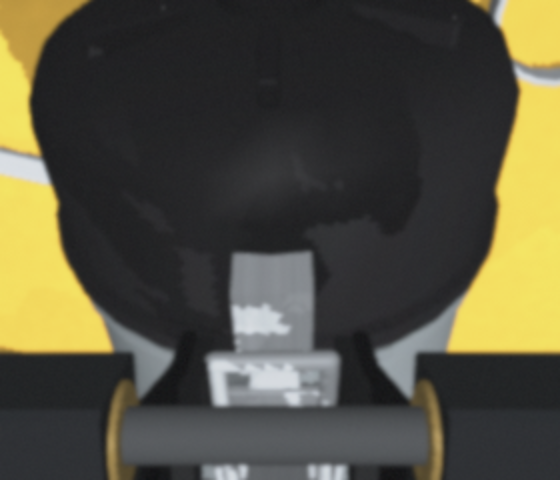

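Emit:
{"method": "carry_out", "body": {"commands": [-0.8,0,1.6,0,-0.033,0,-0.7,0,1.8,0,-0.033,0,-0.7,0,1.8,0,-0.033,0,-0.6,0,1.8,0,-0.033,0]}}

```text
time_s: 7.8
tcp_pos: [0.5625, -0.1162, 0.2089]
ee_rot: [[-0.733, -0.413, 0.54], [-0.333, 0.911, 0.244], [-0.593, -0.001, -0.805]]
wrist_force: [-1.2, -1.5, 0.5]
gripper_width: 0.38
```

```bash
python3 - <<'E'
from h import *
st();bar_now()
plan(*barpose((66,211)),n=4)
im=capture("scene");save("s9z",cv2.resize(im[120:230,160:280],None,fx=5,fy=5,interpolation=cv2.INTER_CUBIC));st();bar_now()
E
```

```text
t 7.8 tcpC [ 53.6  -0.3 208.9] lean 36.3 side 0.1 yaw 0.2 F_C [1.7 0.8 0.5] M [ 0.05 -1.82 -0.  ] w 33.1
barC [ 6.970e+01 -2.000e-01  2.144e+02]
bar (66, 211) alpha -13.0 th 1.86 lean 40.7 tcp [ 49.5 206.7]
n 4
[-0.5, 0.1, 1.1, 0.0, -0.019, 0.001],
[-0.5, 0.1, 1.1, 0.0, -0.019, 0.001],
[-0.5, 0.1, 1.1, 0.0, -0.019, 0.001],
[-0.4, 0.1, 1.1, 0.0, -0.019, 0.001],
t 7.85 tcpC [ 53.7  -0.3 208.6] lean 36.4 side 0.1 yaw 0.1 F_C [ 0.4 -0.  -1.5] M [-0.11 -1.34  0.18] w 32.7
barC [ 69.8  -0.3 214.1]
```

View pics/s9z.png

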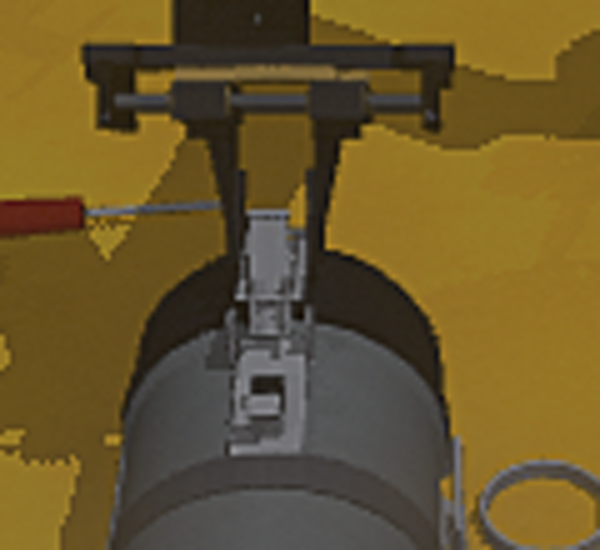

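Emit:
{"method": "carry_out", "body": {"commands": [-1.0,0,1.3,0,-0.019,0,-1.0,0,1.3,0,-0.019,0,-0.9,0,1.3,0,-0.019,0]}}

```text
time_s: 8.22
tcp_pos: [0.564, -0.1154, 0.206]
ee_rot: [[-0.703, -0.413, 0.579], [-0.318, 0.911, 0.263], [-0.636, 0.001, -0.772]]
wrist_force: [-3.0, -2.2, -0.5]
gripper_width: 0.377
```

```bash
python3 - <<'E'
from h import *
st();bar_now()
plan(*barpose((66,208)),n=3)
E
```

```text
t 8.22 tcpC [ 51.9  -0.4 206. ] lean 39.5 side 0.1 yaw 0.1 F_C [ 3.6  0.8 -0.5] M [-0.05 -2.17 -0.11] w 32.8
barC [ 68.2  -0.3 210.7]
bar (66, 208) alpha -15.6 th 1.91 lean 43.3 tcp [ 49.3 204.5]
n 3
[-0.3, 0.1, 0.9, 0.001, -0.022, 0.001],
[-0.3, 0.1, 0.9, 0.001, -0.022, 0.001],
[-0.3, 0.1, 1.0, 0.001, -0.022, 0.001],
```

Emit:
{"method": "carry_out", "body": {"commands": [-0.8,0,1.6,0,-0.015,0,-0.6,0,1.4,0,-0.01,0]}}

```text
time_s: 8.48
tcp_pos: [0.5661, -0.1144, 0.2044]
ee_rot: [[-0.689, -0.413, 0.596], [-0.311, 0.911, 0.271], [-0.655, 0.001, -0.756]]
wrist_force: [-3.9, -2.6, 1.7]
gripper_width: 0.378
```

```bash
python3 - <<'E'
from h import *
st();bar_now()
im=capture("wrist");save("w10",cv2.resize(im[60:300,120:400],None,fx=2,fy=2));st();bar_now()
E
```

```text
t 8.47 tcpC [ 49.6  -0.4 204.4] lean 40.9 side 0.2 yaw 0.1 F_C [4.6 0.7 1.7] M [-0.26 -1.87  0.14] w 32.8
barC [ 66.1  -0.4 208.7]
t 8.53 tcpC [ 49.5  -0.4 204.4] lean 40.9 side 0.2 yaw 0.1 F_C [2.9 1.2 1.8] M [-0.31 -1.76  0.23] w 33.0
barC [ 66.   -0.4 208.6]
```

View pics/w10.png

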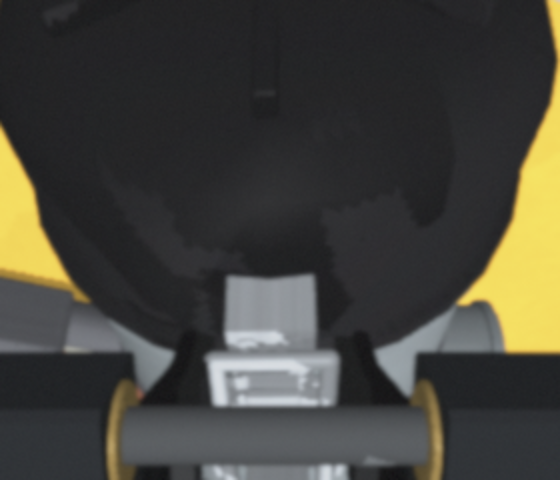

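Emit:
{"method": "carry_out", "body": {"commands": [0.6,0,0.9,0,0,0,0.6,0,0.9,0,0,0]}}

```text
time_s: 8.78
tcp_pos: [0.5672, -0.1139, 0.2039]
ee_rot: [[-0.687, -0.413, 0.598], [-0.311, 0.911, 0.272], [-0.657, 0.001, -0.754]]
wrist_force: [-5.4, -1.4, 6.3]
gripper_width: 0.381
```

```bash
python3 - <<'E'
from h import *
st();bar_now();W=cal("wrist")
for z in (.1995,.2035,.2075):print(((proj(W,toW([.078,0,z]))[0]-[120,60])*2).round())
E
```

```text
t 8.78 tcpC [ 48.4  -0.4 203.9] lean 41.1 side 0.2 yaw 0.2 F_C [ 5.5 -1.   6.3] M [-0.68 -1.26  0.45] w 33.1
barC [ 64.9  -0.4 208. ]
[272. 300.]
[272. 314.]
[272. 329.]
```

```bash
python3 - <<'E'
from h import *
st();bar_now()
s=sense();R=s['ee_rot'];p=np.array(s['tcp_pos'])+R[:,0]*OFF[0]/1e3+R[:,2]*OFF[1]/1e3
im=capture("wrist");W=cal("wrist")
save("w11",cv2.resize(im[130:270,190:330],None,fx=4.2,fy=4.2,interpolation=cv2.INTER_CUBIC))
f=lambda q:((proj(W,q)[0]-[190,130])*4.2).round()
print("bar",f(p))
for q in [[.078,.0,.1995],[.078,0,.2035],[.078,0,.2075],[.06,0,.2135],[.06,.007,.2135]]:print(q,f(toW(q)))
im=capture("scene");save("s11z",cv2.resize(im[140:230,170:270],None,fx=6,fy=6,interpolation=cv2.INTER_CUBIC));st()
im=capture("top");save("t11z",cv2.resize(im[130:210,250:330],None,fx=7,fy=7,interpolation=cv2.INTER_CUBIC));st()
E
```

```text
t 8.78 tcpC [ 48.4  -0.4 203.9] lean 41.1 side 0.2 yaw 0.2 F_C [ 5.5 -1.   6.3] M [-0.68 -1.26  0.45] w 33.1
barC [ 64.9  -0.4 208. ]
bar [281. 451.]
[0.078, 0.0, 0.1995] [278. 335.]
[0.078, 0, 0.2035] [278. 366.]
[0.078, 0, 0.2075] [278. 397.]
[0.06, 0, 0.2135] [278. 509.]
[0.06, 0.007, 0.2135] [220. 509.]
t 8.88 tcpC [ 48.3  -0.4 203.9] lean 41.1 side 0.1 yaw 0.2 F_C [ 4.9 -0.2  4.5] M [-0.64 -1.28  0.41] w 32.5
t 8.93 tcpC [ 48.3  -0.4 203.9] lean 41.1 side 0.1 yaw 0.2 F_C [ 5.3 -0.3  5.2] M [-0.68 -1.15  0.42] w 32.8
```

View pics/w11.png

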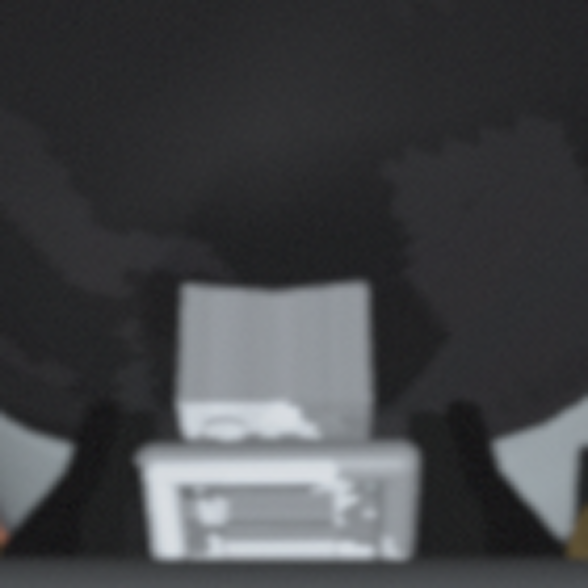

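View pics/t11z.png

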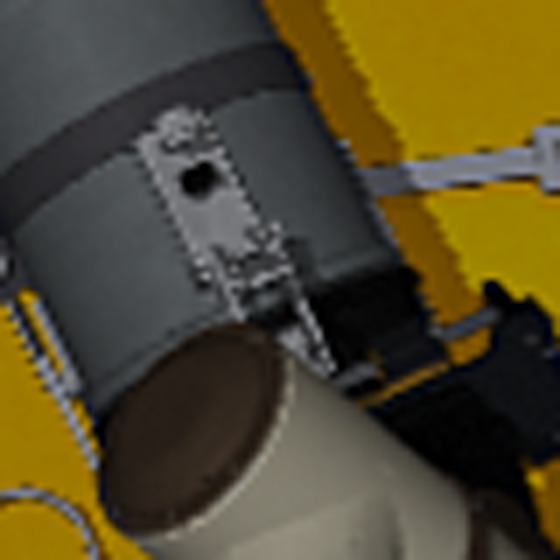

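Emit:
{"method": "carry_out", "body": {"commands": [-1.6,0,0.6,0,0,0,-1.5,0,1.2,0,0,0]}}

```text
time_s: 9.18
tcp_pos: [0.5705, -0.1123, 0.2045]
ee_rot: [[-0.687, -0.413, 0.598], [-0.311, 0.911, 0.272], [-0.657, 0.001, -0.754]]
wrist_force: [-4.3, -2.4, 1.2]
gripper_width: 0.375
```

```bash
python3 - <<'E'
from h import *
st();bar_now()
E
```

```text
t 9.18 tcpC [ 44.7  -0.6 204.5] lean 41.1 side 0.2 yaw 0.2 F_C [4.9 0.5 1.2] M [-0.29 -1.73  0.11] w 32.6
barC [ 61.2  -0.5 208.7]
```

Emit:
{"method": "carry_out", "body": {"commands": [-1.4,0,1.4,0,0,0,-1.4,0,1.4,0,0,0]}}

```text
time_s: 9.43
tcp_pos: [0.5744, -0.1105, 0.2038]
ee_rot: [[-0.687, -0.413, 0.598], [-0.311, 0.911, 0.272], [-0.656, 0.001, -0.754]]
wrist_force: [-2.9, -1.7, 2.8]
gripper_width: 0.378
```

```bash
python3 - <<'E'
from h import *
st();bar_now()
E
```

```text
t 9.43 tcpC [ 40.4  -0.7 203.8] lean 41.0 side 0.2 yaw 0.2 F_C [3.3 0.4 2.8] M [-0.36 -1.72  0.19] w 32.9
barC [ 56.9  -0.6 208. ]
```

Emit:
{"method": "carry_out", "body": {"commands": [-1.4,0,1.2,0,0,0]}}

```text
time_s: 9.55
tcp_pos: [0.576, -0.1097, 0.2036]
ee_rot: [[-0.687, -0.413, 0.597], [-0.311, 0.911, 0.272], [-0.656, 0.001, -0.755]]
wrist_force: [-4.8, -3.2, 1.6]
gripper_width: 0.379
```

```bash
python3 - <<'E'
from h import *
st();bar_now()
E
```

```text
t 9.55 tcpC [ 38.6  -0.7 203.6] lean 41.0 side 0.2 yaw 0.2 F_C [5.7 0.9 1.6] M [-0.25 -2.01  0.11] w 33.0
barC [ 55.1  -0.6 207.8]
```

Emit:
{"method": "carry_out", "body": {"commands": [-1.0,0,0.8,0,0,0]}}

```text
time_s: 9.68
tcp_pos: [0.577, -0.1093, 0.2034]
ee_rot: [[-0.688, -0.414, 0.597], [-0.312, 0.91, 0.272], [-0.656, 0.001, -0.755]]
wrist_force: [-5.8, -2.1, 1.9]
gripper_width: 0.381
```

```bash
python3 - <<'E'
from h import *
st();bar_now()
im=capture("wrist")
save("w12",cv2.resize(im[130:270,190:330],None,fx=4.2,fy=4.2,interpolation=cv2.INTER_CUBIC))
im=capture("scene");save("s12z",cv2.resize(im[140:230,170:270],None,fx=6,fy=6,interpolation=cv2.INTER_CUBIC));st()
E
```

```text
t 9.68 tcpC [ 37.5  -0.7 203.4] lean 41.0 side 0.2 yaw 0.2 F_C [ 6.2 -0.5  1.9] M [-0.22 -2.17  0.15] w 33.1
barC [ 54.   -0.6 207.7]
t 9.78 tcpC [ 37.4  -0.7 203.5] lean 41.0 side 0.2 yaw 0.2 F_C [ 3.7 -1.1  1.1] M [-0.12 -1.97  0.09] w 32.7
```

View pics/w12.png

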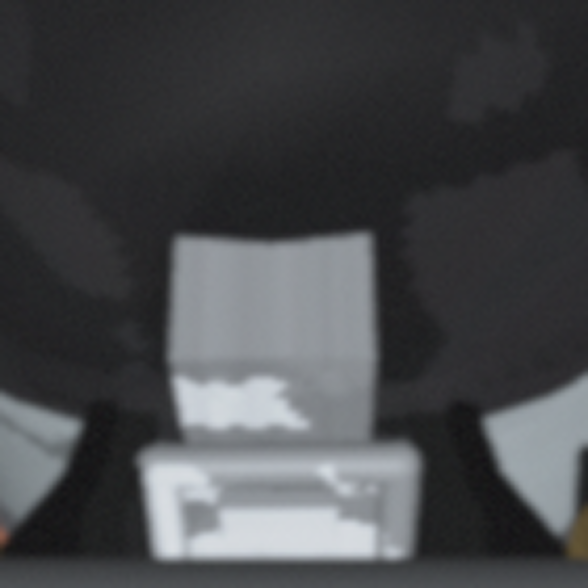

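View pics/s12z.png

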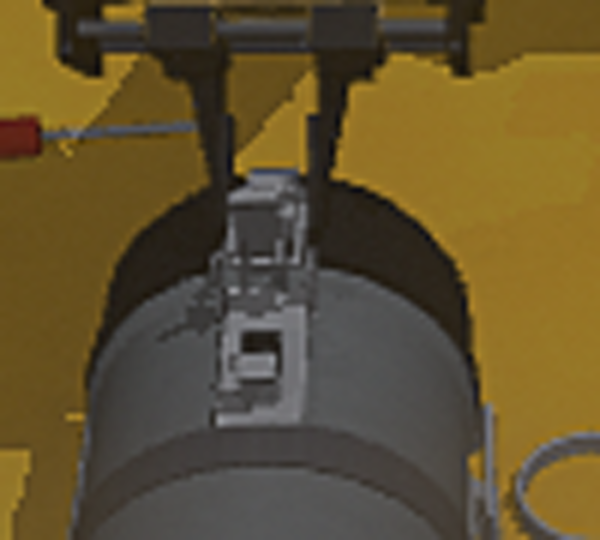

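Emit:
{"method": "carry_out", "body": {"commands": [-1.0,0,-1.1,0,0,0]}}

```text
time_s: 9.9
tcp_pos: [0.577, -0.1092, 0.2041]
ee_rot: [[-0.688, -0.413, 0.596], [-0.312, 0.911, 0.271], [-0.655, 0.001, -0.756]]
wrist_force: [-1.1, -2.3, -2.6]
gripper_width: 0.376
```

```bash
python3 - <<'E'
from h import *
st();bar_now();s=sense();R=s['ee_rot'];p=np.array(s['tcp_pos'])+R[:,0]*OFF[0]/1e3+R[:,2]*OFF[1]/1e3
W=cal("wrist");b=toC(p)
for n,q in [("bar",[0,0,0]),("bartop",[.0018,0,.0018]),("noseTopFront",[.005,.007,.0065]),("noseBotFront",[.005,.007,.0035]),("noseTopBack",[-.0025,.007,.0065]),("footend",[.023,0,-.0035]),("footfront -13",[-.013,.007,-.0035])]:
    print(n,((proj(W,toW(b+q))[0]-[190,130])*4.2).round())
E
```

```text
t 9.9 tcpC [ 37.5  -0.7 204.1] lean 40.9 side 0.2 yaw 0.2 F_C [ 1.9  1.6 -2.6] M [ 0.26 -2.32 -0.2 ] w 32.7
barC [ 54.   -0.7 208.4]
bar [281. 452.]
bartop [281. 459.]
noseTopFront [220. 485.]
noseBotFront [221. 461.]
noseTopBack [223. 510.]
footend [282. 330.]
footfront -13 [227. 470.]
```

Emit:
{"method": "carry_out", "body": {"commands": [-0.8,0,-0.9,0,0,0]}}

```text
time_s: 10.02
tcp_pos: [0.5769, -0.1093, 0.2046]
ee_rot: [[-0.689, -0.413, 0.595], [-0.312, 0.911, 0.271], [-0.654, 0.001, -0.756]]
wrist_force: [-0.4, -1.1, -3.6]
gripper_width: 0.38
```

```bash
python3 - <<'E'
from h import *
st();bar_now()
a=cv2.imread("pics/w12.png")
im=capture("wrist");save("w13",cv2.resize(im[220:270,215:300],None,fx=9,fy=9,interpolation=cv2.INTER_CUBIC));st()
E
```

```text
t 10.03 tcpC [ 37.6  -0.7 204.6] lean 40.9 side 0.2 yaw 0.1 F_C [ 0.8  0.8 -3.6] M [ 0.37 -2.33 -0.23] w 33.0
barC [ 54.1  -0.7 208.8]
t 10.07 tcpC [ 37.6  -0.7 204.6] lean 40.9 side 0.2 yaw 0.1 F_C [ 1.7  1.7 -4.3] M [ 0.41 -2.46 -0.3 ] w 32.6
```

View pics/w13.png

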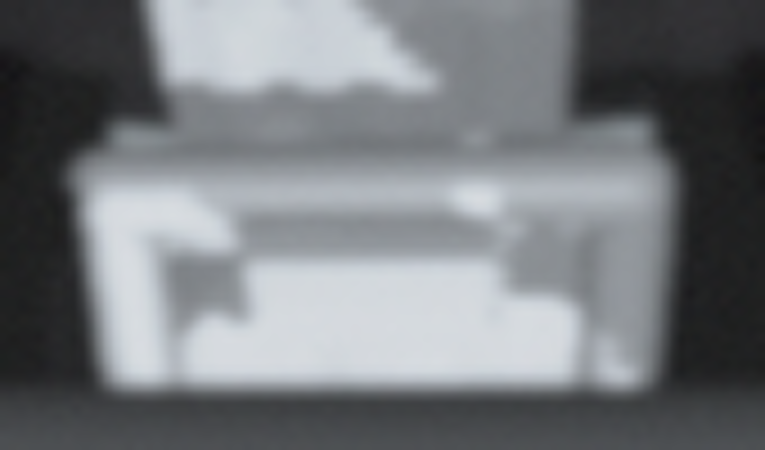

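Emit:
{"method": "carry_out", "body": {"commands": [-0.6,0,1.8,0,0,0,-1.2,0,1.1,0,0,0]}}

```text
time_s: 10.32
tcp_pos: [0.5785, -0.1086, 0.2032]
ee_rot: [[-0.69, -0.414, 0.593], [-0.313, 0.91, 0.271], [-0.652, 0.001, -0.758]]
wrist_force: [-7.7, -4.3, 3.5]
gripper_width: 0.377
```

```bash
python3 - <<'E'
from h import *
st();bar_now()
E
```

```text
t 10.32 tcpC [ 35.9  -0.7 203.2] lean 40.7 side 0.2 yaw 0.2 F_C [8.8 0.8 3.5] M [ 0.04 -2.92  0.02] w 32.8
barC [ 52.4  -0.6 207.5]
```

Emit:
{"method": "carry_out", "body": {"commands": [0.2,0,-0.5,0,0,0,0,0,0,0,0,0,0,0,0,0,0,0,0,0,0,0,0,0], "grip": 60}}

```text
time_s: 10.82
tcp_pos: [0.5813, -0.1082, 0.2068]
ee_rot: [[-0.685, -0.413, 0.6], [-0.312, 0.911, 0.27], [-0.658, -0.002, -0.753]]
wrist_force: [-0.3, 0.0, -0.9]
gripper_width: 0.668
```

```bash
python3 - <<'E'
from h import *
st()
im=capture("wrist");save("w14",cv2.resize(im[180:270,190:330],None,fx=5,fy=5,interpolation=cv2.INTER_CUBIC));st()
E
```

```text
t 10.82 tcpC [3.320e+01 1.000e-01 2.068e+02] lean 41.1 side 0.0 yaw 0.3 F_C [ 0.2 -0.1 -0.9] M [ 0.06 -1.26  0.01] w 58.1
t 10.88 tcpC [3.330e+01 2.000e-01 2.068e+02] lean 41.1 side 0.0 yaw 0.3 F_C [-0.2 -0.  -0.1] M [ 0.01 -1.19  0.01] w 59.1
```

View pics/w14.png

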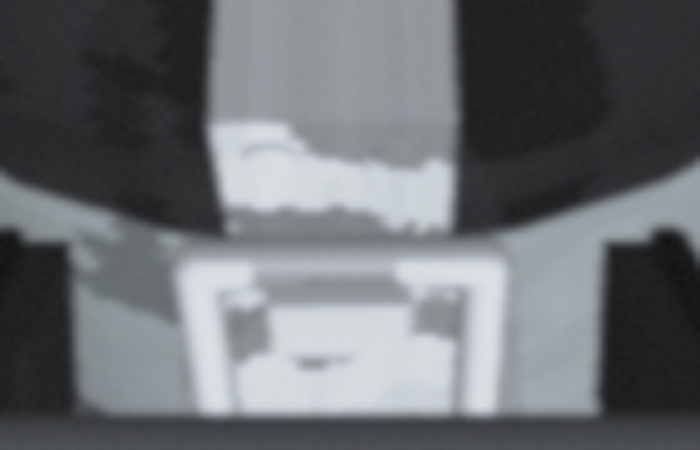

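Emit:
{"method": "carry_out", "body": {"commands": [0,0,-30,0,0,0,0,0,-45,0,0,0]}}

```text
time_s: 11.12
tcp_pos: [0.5356, -0.1278, 0.2609]
ee_rot: [[-0.689, -0.414, 0.594], [-0.312, 0.91, 0.273], [-0.654, 0.003, -0.757]]
wrist_force: [0.4, -0.5, 0.6]
gripper_width: 0.693
```

```bash
python3 - <<'E'
from h import *
st();import pickle
im=capture("wrist");W=cal("wrist");pickle.dump(W,open("w15.pkl","wb"));save("w15",cv2.resize(im[150:290,150:370],None,fx=3.4,fy=3.4,interpolation=cv2.INTER_CUBIC));st()
im=capture("scene");save("s15z",cv2.resize(im[140:230,170:270],None,fx=6,fy=6,interpolation=cv2.INTER_CUBIC));st()
S=cal("scene")
for th in (1.0,1.2,1.4):
    q=toW([-.06*np.cos(th),0,.21+.06*np.sin(th)]);print(th,((proj(S,q)[0]-[170,140])*6).round(),((proj(W,q)[0]-[150,150])*3.4).round())
for q in [(.055,0,.211),(.055,0,.207)]:print(((proj(S,toW(q))[0]-[170,140])*6).round(),((proj(W,toW(q))[0]-[150,150])*3.4).round())
E
```

```text
t 11.12 tcpC [ 82.9  -0.8 260.9] lean 40.8 side 0.3 yaw 0.1 F_C [-0.2  0.7  0.6] M [ 0.07 -1.21 -0.07] w 60.3
t 11.18 tcpC [ 84.3   0.9 267.2] lean 41.2 side -0.1 yaw 0.5 F_C [2.7 0.5 3. ] M [-0.   -1.24 -0.07] w 59.6
t 11.22 tcpC [ 82.9   1.  266.1] lean 41.3 side -0.1 yaw 0.4 F_C [-0.8 -0.2  0.1] M [ 0.12 -1.17 -0.02] w 59.9
1.0 [248. 221.] [365. 479.]
1.2 [249. 194.] [365. 489.]
1.4 [251. 171.] [365. 489.]
[273. 185.] [368. 131.]
[274. 192.] [368. 116.]
```

View pics/w15.png

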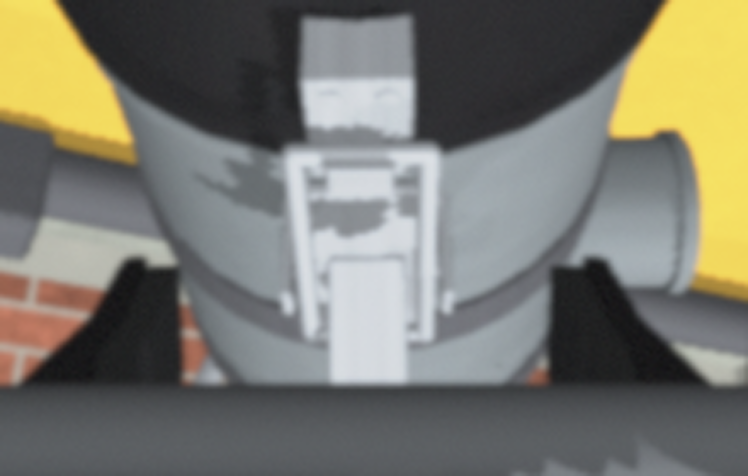

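View pics/s15z.png

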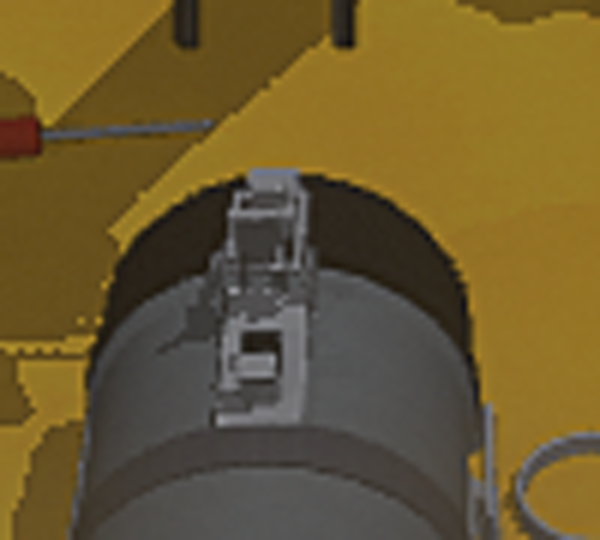

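```bash
python3 - <<'E'
from h import *
import pickle
W=pickle.load(open("w15.pkl","rb"))
f=lambda q:((proj(W,toW(q))[0]-[150,150])*3.4).round()
for sz in (207,211):
  for n,q in [("foot+23",(23,0,-3.5)),("foot-13",(-13,0,-3.5)),("bar",(0,0,0)),("barOnNose",(0,0,9)),("noseFT",(5,7,6.5)),("noseFB",(5,-7,3.5)),("noseBackTop",(-5,7,6.5))]:
    print(sz,n,f(((55+q[0])/1e3,q[1]/1e3,(sz+q[2])/1e3)))
im=cv2.imread("pics/w15.png");cv2.imwrite("pics/w15z.png",cv2.resize(im[60:260,260:470],None,fx=2.9,fy=2.9,interpolation=cv2.INTER_CUBIC))
E
```

```text
207 foot+23 [369.  37.]
207 foot-13 [367. 136.]
207 bar [368. 116.]
207 barOnNose [368. 151.]
207 noseFT [335. 128.]
207 noseFB [401. 116.]
207 noseBackTop [336. 153.]
211 foot+23 [369.  53.]
211 foot-13 [367. 150.]
211 bar [368. 131.]
211 barOnNose [368. 167.]
211 noseFT [334. 144.]
211 noseFB [401. 132.]
211 noseBackTop [335. 169.]
```

View pics/w15z.png

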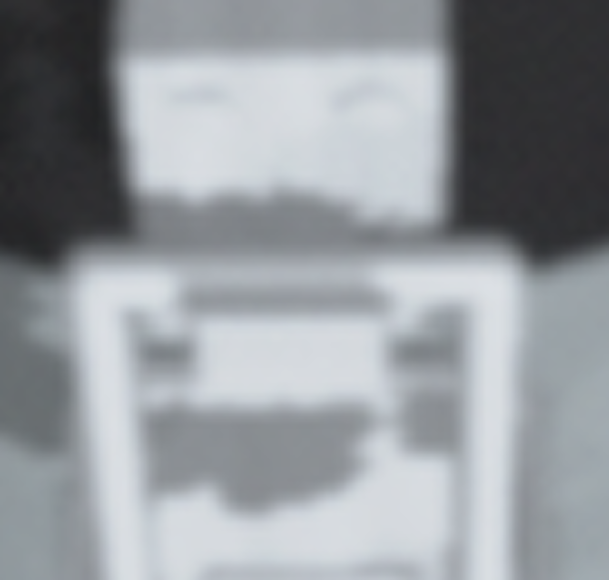

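```bash
python3 - <<'E'
from h import *
st();plan(toW([.010,0,.280]),toolR(42),n=2)
E
```

```text
t 11.22 tcpC [ 82.9   1.  266.1] lean 41.3 side -0.1 yaw 0.4 F_C [-0.8 -0.2  0.1] M [ 0.12 -1.17 -0.02] w 59.9
n 2
[-32.0, 0.3, 18.8, -0.001, -0.006, 0.003],
[-31.9, 0.4, 19.0, -0.001, -0.006, 0.003],
```

Emit:
{"method": "carry_out", "body": {"commands": [0,0,0,0,0,0,-20,0.5,0,0,-0.006,0,-22,0.5,19,0,-0.006,0,-22,0,19,0,0,0,0,0,0,0,0,0], "grip": 0}}

```text
time_s: 11.85
tcp_pos: [0.6046, -0.096, 0.2763]
ee_rot: [[-0.679, -0.412, 0.607], [-0.308, 0.911, 0.275], [-0.666, -0.0, -0.746]]
wrist_force: [-0.1, 0.7, 0.4]
gripper_width: 0.206
```

```bash
python3 - <<'E'
from h import *
st()
im=capture("scene");save("s16z",cv2.resize(im[130:230,170:270],None,fx=6,fy=6,interpolation=cv2.INTER_CUBIC));st()
plan(toW([-.0155,0,.249]),toolR(42),n=2)
E
```

```text
t 11.85 tcpC [  6.9  -1.4 276.3] lean 41.8 side 0.1 yaw 0.2 F_C [-0.2 -0.7  0.4] M [-0.   -1.27 -0.01] w 17.9
t 11.9 tcpC [  7.8  -1.5 276.1] lean 41.7 side 0.1 yaw 0.1 F_C [-0.2  0.9 -0.3] M [-0.02 -1.33  0.01] w 13.7
n 2
[0.3, -0.8, 17.9, 0.001, -0.002, 0.001],
[0.4, -0.8, 17.9, 0.001, -0.002, 0.001],
```

View pics/s16z.png

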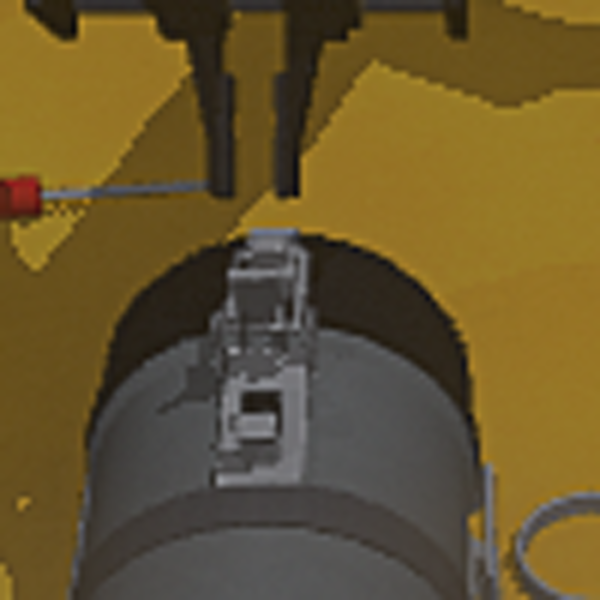

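Emit:
{"method": "carry_out", "body": {"commands": [0,-0.7,12,0,0,0,0,-0.7,8,0,0,0,0,0,4,0,0,0]}}

```text
time_s: 12.28
tcp_pos: [0.6185, -0.0913, 0.2557]
ee_rot: [[-0.682, -0.411, 0.605], [-0.306, 0.912, 0.274], [-0.664, 0.002, -0.747]]
wrist_force: [0.2, -0.3, 0.8]
gripper_width: 0.005
```

```bash
python3 - <<'E'
from h import *
st()
E
```

```text
t 12.28 tcpC [-7.700e+00 -1.000e-01  2.557e+02] lean 41.6 side 0.1 yaw -0.0 F_C [-0.   0.4  0.8] M [ 0.01 -1.31  0.01] w 0.5
```

Emit:
{"method": "carry_out", "body": {"commands": [0,0,4,0,0,0,0,0,4,0,0,0]}}

```text
time_s: 12.52
tcp_pos: [0.6235, -0.0893, 0.2493]
ee_rot: [[-0.682, -0.41, 0.605], [-0.306, 0.912, 0.274], [-0.664, 0.002, -0.747]]
wrist_force: [0.1, 0.4, 0.6]
gripper_width: 0.0
```

```bash
python3 - <<'E'
from h import *
st()
E
```

```text
t 12.53 tcpC [-1.310e+01  1.000e-01  2.493e+02] lean 41.6 side 0.1 yaw -0.1 F_C [-0.3 -0.3  0.6] M [ 0.02 -1.25  0.02] w 0.0
```

Emit:
{"method": "carry_out", "body": {"commands": [0,0,3,0,0,0]}}

```text
time_s: 12.65
tcp_pos: [0.6256, -0.0885, 0.2473]
ee_rot: [[-0.682, -0.41, 0.606], [-0.306, 0.912, 0.274], [-0.665, 0.001, -0.747]]
wrist_force: [-1.3, 0.1, 1.0]
gripper_width: 0.009
```

```bash
python3 - <<'E'
from h import *
st()
im=capture("wrist");save("w17",cv2.resize(im[150:290,150:370],None,fx=3.4,fy=3.4,interpolation=cv2.INTER_CUBIC))
im=capture("scene");save("s17z",cv2.resize(im[130:230,170:270],None,fx=6,fy=6,interpolation=cv2.INTER_CUBIC));st()
E
```

```text
t 12.65 tcpC [-15.3   0.3 247.3] lean 41.7 side 0.1 yaw -0.0 F_C [ 1.1 -0.7  1. ] M [-0.14 -1.15  0.09] w 0.8
t 12.75 tcpC [-15.3   0.3 247.2] lean 41.7 side 0.1 yaw -0.0 F_C [ 0.8  1.1 -0. ] M [ 0.   -1.21 -0.03] w 0.5
```

View pics/s17z.png

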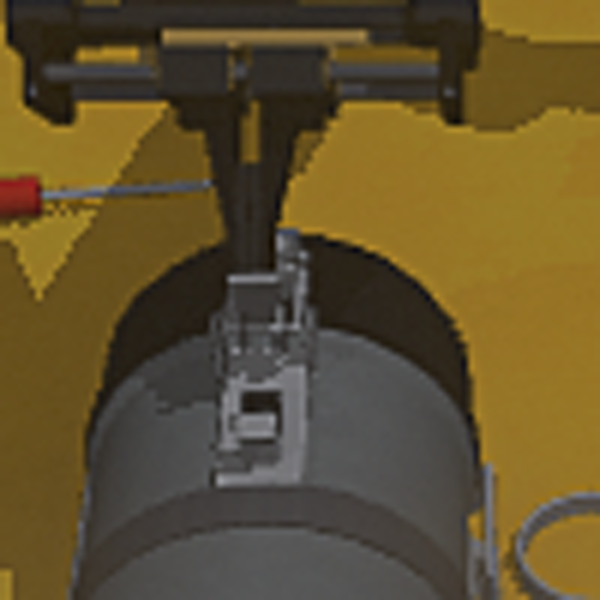

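```bash
cat >> h.py <<'E'
def press(th,lean,n,ex=0):
    P=np.array([-42*np.cos(th)+(4-ex)*np.sin(th),0,210+42*np.sin(th)+(4-ex)*np.cos(th)]);print("P",P.round(1));plan(toW(P/1e3),toolR(lean),n=n)
E
python3 - <<'E'
from h import *
press(0.8,43,3)
E
```

```text
P [-26.4   0.  242.9]
n 3
[-1.8, 0.1, 3.5, 0.0, -0.008, -0.0],
[-1.8, 0.1, 3.6, 0.0, -0.008, -0.0],
[-1.7, 0.1, 3.6, 0.0, -0.008, -0.0],
```

Emit:
{"method": "carry_out", "body": {"commands": [-1.8,0,3.5,0,-0.008,0,-1.8,0,3.6,0,-0.008,0,-1.7,0,3.6,0,-0.008,0]}}

```text
time_s: 13.12
tcp_pos: [0.6341, -0.0843, 0.2415]
ee_rot: [[-0.668, -0.411, 0.62], [-0.3, 0.912, 0.281], [-0.681, 0.002, -0.733]]
wrist_force: [-4.2, -3.1, 1.0]
gripper_width: 0.001
```

```bash
python3 - <<'E'
from h import *
st();press(0.55,34,4,1)
E
```

```text
t 13.12 tcpC [-24.7  -0.  241.5] lean 42.9 side 0.1 yaw -0.0 F_C [5.1 1.1 1. ] M [ 0.12 -2.41 -0.05] w 0.1
P [-34.2   0.  234.5]
n 4
[-0.5, -0.0, 2.9, 0.001, 0.039, -0.0],
[-0.7, -0.0, 2.9, 0.001, 0.039, -0.0],
[-0.8, -0.0, 2.8, 0.001, 0.039, -0.0],
[-0.9, -0.0, 2.8, 0.001, 0.039, -0.0],
```

Emit:
{"method": "carry_out", "body": {"commands": [-0.6,0,3.2,0,0.039,0,-0.8,0,3.2,0,0.039,0,-0.9,0,3.2,0,0.039,0,-1,0,3.2,0,0.039,0]}}

```text
time_s: 13.62
tcp_pos: [0.6413, -0.0808, 0.2332]
ee_rot: [[-0.761, -0.411, 0.501], [-0.341, 0.912, 0.23], [-0.552, 0.005, -0.834]]
wrist_force: [-5.1, -2.6, 2.6]
gripper_width: 0.007
```

```bash
python3 - <<'E'
from h import *
st();
im=capture("scene");save("s18z",cv2.resize(im[130:230,170:270],None,fx=6,fy=6,interpolation=cv2.INTER_CUBIC));st()
im=capture("wrist");save("w18",cv2.resize(im[150:290,150:370],None,fx=3.4,fy=3.4,interpolation=cv2.INTER_CUBIC))
press(0.3,22,4,1)
E
```

```text
t 13.62 tcpC [-3.280e+01 -2.000e-01  2.332e+02] lean 33.5 side 0.3 yaw -0.1 F_C [5.7 0.3 2.6] M [-0.01 -2.29  0.02] w 0.6
t 13.68 tcpC [-33.5  -0.3 233.1] lean 33.4 side 0.3 yaw -0.0 F_C [6.  0.  3.1] M [ 0.17 -2.22 -0.1 ] w 0.6
P [-39.2   0.  225.3]
n 4
[-0.1, -0.1, 2.4, 0.001, 0.05, 0.0],
[-0.2, -0.1, 2.4, 0.001, 0.05, 0.0],
[-0.3, -0.1, 2.4, 0.001, 0.05, 0.0],
[-0.5, -0.1, 2.4, 0.001, 0.05, 0.0],
```

View pics/s18z.png

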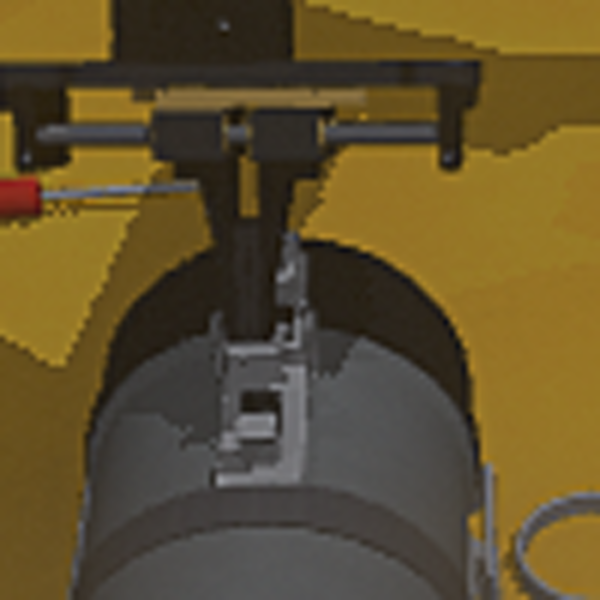

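View pics/w18.png

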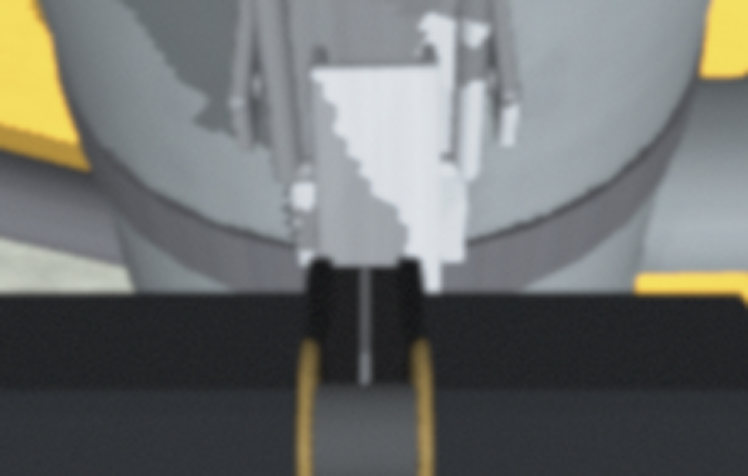

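Emit:
{"method": "carry_out", "body": {"commands": [0.8,0,3,0,0.05,0,0.5,0,3,0,0.05,0,0.3,0,3,0,0.05,0]}}

```text
time_s: 14.1
tcp_pos: [0.6453, -0.0789, 0.227]
ee_rot: [[-0.827, -0.412, 0.383], [-0.372, 0.911, 0.177], [-0.422, 0.004, -0.906]]
wrist_force: [-2.9, -2.1, 1.6]
gripper_width: 0.003
```

```bash
python3 - <<'E'
from h import *
st();press(0.3,16,3,1)
E
```

```text
t 14.1 tcpC [-37.2  -0.3 227. ] lean 25.0 side 0.3 yaw -0.0 F_C [3.5 0.7 1.6] M [-0.11 -1.25  0.04] w 0.3
P [-39.2   0.  225.3]
n 3
[-0.4, -0.1, 0.8, 0.002, 0.052, 0.0],
[-0.4, -0.1, 0.8, 0.002, 0.052, 0.0],
[-0.5, -0.1, 0.7, 0.002, 0.052, 0.0],
```

Emit:
{"method": "carry_out", "body": {"commands": [0.9,0,3,0,0.06,0,0.6,0,3,0,0.06,0,0.4,0,2.5,0,0.06,0]}}

```text
time_s: 14.48
tcp_pos: [0.6481, -0.0774, 0.2197]
ee_rot: [[-0.882, -0.412, 0.229], [-0.398, 0.911, 0.108], [-0.253, 0.004, -0.967]]
wrist_force: [-5.3, -0.4, 8.3]
gripper_width: 0.006
```

```bash
python3 - <<'E'
from h import *
st()
im=capture("scene");save("s19z",cv2.resize(im[130:230,170:270],None,fx=6,fy=6,interpolation=cv2.INTER_CUBIC));st()
press(0.1,8,2,0)
E
```

```text
t 14.47 tcpC [-40.4  -0.5 219.7] lean 14.7 side 0.3 yaw 0.1 F_C [ 5.  -1.8  8.3] M [-0.61 -1.42  0.12] w 0.6
t 14.53 tcpC [-41.2  -0.4 219.9] lean 14.5 side 0.2 yaw 0.1 F_C [ 2.9 -0.1  6.6] M [-0.04 -1.27  0.02] w 0.4
P [-41.4   0.  218.2]
n 2
[0.1, -0.2, 0.8, 0.002, 0.057, 0.001],
[0.1, -0.2, 0.9, 0.002, 0.057, 0.001],
```

View pics/s19z.png

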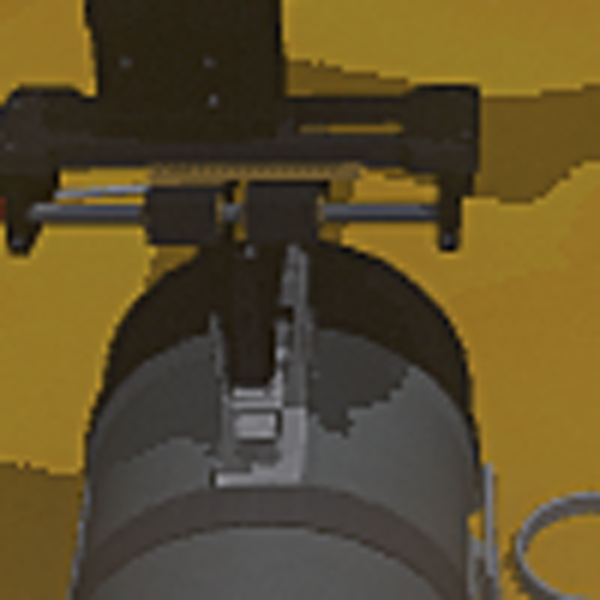

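Emit:
{"method": "carry_out", "body": {"commands": [0.5,0,1.5,0,0.08,0,0.3,0,1.5,0,0.05,0]}}

```text
time_s: 14.78
tcp_pos: [0.6493, -0.0771, 0.2188]
ee_rot: [[-0.904, -0.414, 0.11], [-0.41, 0.91, 0.054], [-0.123, 0.003, -0.992]]
wrist_force: [-2.6, -1.0, 4.8]
gripper_width: 0.009
```

```bash
python3 - <<'E'
from h import *
st()
E
```

```text
t 14.78 tcpC [-41.6  -0.4 218.8] lean 7.0 side 0.2 yaw 0.2 F_C [ 2.7 -0.2  4.8] M [-0.12 -0.89 -0.02] w 0.8
```

Now the catch itself, in small force-checked steps.

Emit:
{"method": "carry_out", "body": {"commands": [0.3,0,1.8,0,0.02,0]}}

```text
time_s: 14.9
tcp_pos: [0.6495, -0.0771, 0.2187]
ee_rot: [[-0.905, -0.415, 0.092], [-0.412, 0.91, 0.045], [-0.102, 0.003, -0.995]]
wrist_force: [-5.3, -1.6, 9.7]
gripper_width: 0.005
```

Emit:
{"method": "carry_out", "body": {"commands": [0.2,0,2.2,0,0.02,0]}}

```text
time_s: 15.02
tcp_pos: [0.6496, -0.0772, 0.2185]
ee_rot: [[-0.906, -0.416, 0.074], [-0.414, 0.909, 0.036], [-0.082, 0.002, -0.997]]
wrist_force: [-5.6, -1.3, 9.8]
gripper_width: 0.009
```

Emit:
{"method": "carry_out", "body": {"commands": [0.2,0,2.5,0,0.02,0]}}

```text
time_s: 15.15
tcp_pos: [0.6496, -0.0772, 0.2186]
ee_rot: [[-0.907, -0.417, 0.057], [-0.416, 0.909, 0.028], [-0.063, 0.002, -0.998]]
wrist_force: [-5.7, -0.4, 10.8]
gripper_width: 0.007
```

```bash
python3 - <<'E'
from h import *
st()
E
```

```text
t 15.15 tcpC [-4.190e+01 -2.000e-01  2.186e+02] lean 3.6 side 0.1 yaw 0.4 F_C [ 5.3 -2.  10.8] M [-0.85 -1.43  0.09] w 0.6
```

Emit:
{"method": "carry_out", "body": {"commands": [0.6,0,3.2,0,0.02,0]}}

```text
time_s: 15.28
tcp_pos: [0.6496, -0.0772, 0.2186]
ee_rot: [[-0.908, -0.418, 0.041], [-0.417, 0.909, 0.019], [-0.045, 0.001, -0.999]]
wrist_force: [-5.5, 1.6, 12.0]
gripper_width: 0.005
```

Emit:
{"method": "carry_out", "body": {"commands": [0.8,0,3.8,0,0.01,0]}}

```text
time_s: 15.4
tcp_pos: [0.6497, -0.0772, 0.2182]
ee_rot: [[-0.907, -0.419, 0.035], [-0.419, 0.908, 0.015], [-0.038, -0.001, -0.999]]
wrist_force: [-4.3, 0.7, 12.7]
gripper_width: 0.006
```

```bash
python3 - <<'E'
from h import *
st()
E
```

```text
t 15.4 tcpC [-4.190e+01 -1.000e-01  2.182e+02] lean 2.2 side -0.0 yaw 0.6 F_C [ 3.6 -2.4 12.7] M [-1.   -1.2   0.01] w 0.5
```

Emit:
{"method": "carry_out", "body": {"commands": [0.8,0,4.6,0,0,0]}}

```text
time_s: 15.52
tcp_pos: [0.6498, -0.0773, 0.218]
ee_rot: [[-0.906, -0.421, 0.038], [-0.42, 0.907, 0.015], [-0.041, -0.002, -0.999]]
wrist_force: [-8.1, 1.8, 16.7]
gripper_width: 0.005
```

Emit:
{"method": "carry_out", "body": {"commands": [0.8,0,5.2,0,0,0]}}

```text
time_s: 15.65
tcp_pos: [0.6498, -0.0772, 0.2175]
ee_rot: [[-0.906, -0.422, 0.043], [-0.422, 0.907, 0.015], [-0.045, -0.004, -0.999]]
wrist_force: [-7.3, 1.9, 15.3]
gripper_width: 0.01
```

```bash
python3 - <<'E'
from h import *
st()
E
```

```text
t 15.65 tcpC [-42.   -0.  217.5] lean 2.6 side -0.2 yaw 0.8 F_C [ 5.9 -4.7 15.3] M [-1.4  -1.51  0.04] w 0.9
```

Emit:
{"method": "carry_out", "body": {"commands": [1.5,-0.5,5.8,0,0,0]}}

```text
time_s: 15.78
tcp_pos: [0.6503, -0.0773, 0.2148]
ee_rot: [[-0.905, -0.423, 0.049], [-0.423, 0.906, 0.017], [-0.051, -0.005, -0.999]]
wrist_force: [-0.1, 0.3, 0.9]
gripper_width: 0.005
```

Emit:
{"method": "carry_out", "body": {"commands": [1.5,-0.5,6,0,0,0]}}

```text
time_s: 15.9
tcp_pos: [0.6506, -0.0775, 0.2142]
ee_rot: [[-0.904, -0.425, 0.054], [-0.425, 0.905, 0.018], [-0.057, -0.007, -0.998]]
wrist_force: [-9.8, 5.5, 25.5]
gripper_width: 0.002
```

```bash
python3 - <<'E'
from h import *
st()
E
```

```text
t 15.9 tcpC [-42.6   0.5 214.2] lean 3.3 side -0.4 yaw 1.0 F_C [ 6.6 -9.  25.5] M [-2.78 -1.97  0.08] w 0.2
```

Emit:
{"method": "carry_out", "body": {"commands": [0,0,-8,0,0,0,0,0,-30,0,0,0,20,0,-50,0,0,0,20,0,-50,0,0,0,0,0,0,0,0,0]}}

```text
time_s: 16.52
tcp_pos: [0.609, -0.0947, 0.3532]
ee_rot: [[-0.902, -0.428, 0.061], [-0.427, 0.904, 0.025], [-0.066, -0.004, -0.998]]
wrist_force: [0.6, 0.3, 0.3]
gripper_width: 0.002
```

```bash
python3 - <<'E'
from h import *
st()
im=capture("scene");save("s20z",cv2.resize(im[130:230,170:270],None,fx=6,fy=6,interpolation=cv2.INTER_CUBIC))
im=capture("wrist");save("w20",cv2.resize(im[90:270,190:330],None,fx=3.3,fy=3.3,interpolation=cv2.INTER_CUBIC))
im=capture("top");save("t20",im);save("t20z",cv2.resize(im[95:215,215:345],None,fx=5,fy=5,interpolation=cv2.INTER_CUBIC));st()
E
```

```text
t 16.52 tcpC [  2.3  -0.8 353.2] lean 3.8 side -0.1 yaw 1.1 F_C [-0.7 -0.   0.3] M [ 0.01  0.02 -0.03] w 0.2
t 16.68 tcpC [  3.1  -2.2 346.3] lean 3.1 side 0.2 yaw 1.1 F_C [ 0.6  0.  -1. ] M [0.03 0.08 0.01] w 0.8
```

View pics/s20z.png

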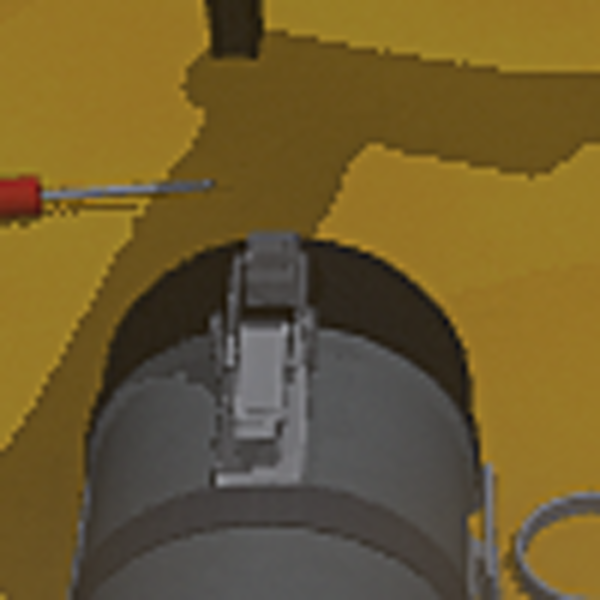

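View pics/w20.png

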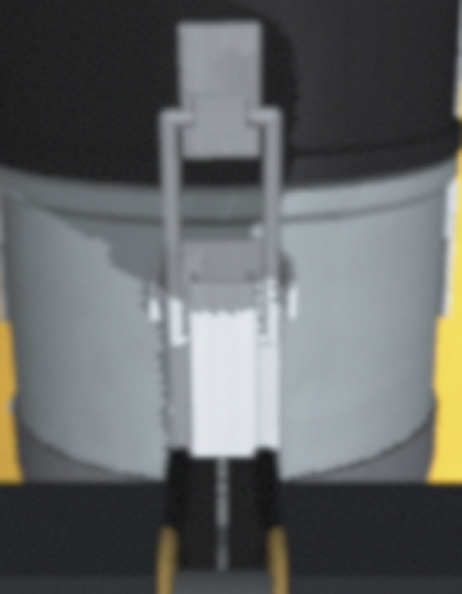

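View pics/t20.png

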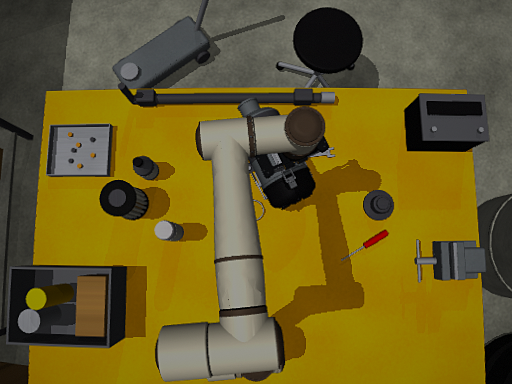

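```bash
python3 - <<'E'
from h import *
S=cal("scene")
for th in (0,.1,.2):
    q=toW([-.06*np.cos(th)+.004*np.sin(th),0,.21+.06*np.sin(th)+.004*np.cos(th)]);print(th,((proj(S,q)[0]-[170,130])*6).round())
im=capture("scene");save("s21z",cv2.resize(im[180:215,190:235],None,fx=14,fy=14,interpolation=cv2.INTER_CUBIC));st()
E
```

```text
0 [250. 413.]
0.1 [249. 401.]
0.2 [249. 388.]
t 16.73 tcpC [  3.2  -2.2 345.7] lean 3.0 side 0.2 yaw 1.1 F_C [ 0.5  0.1 -0.7] M [0.02 0.1  0.06] w 0.3
```

View pics/s21z.png

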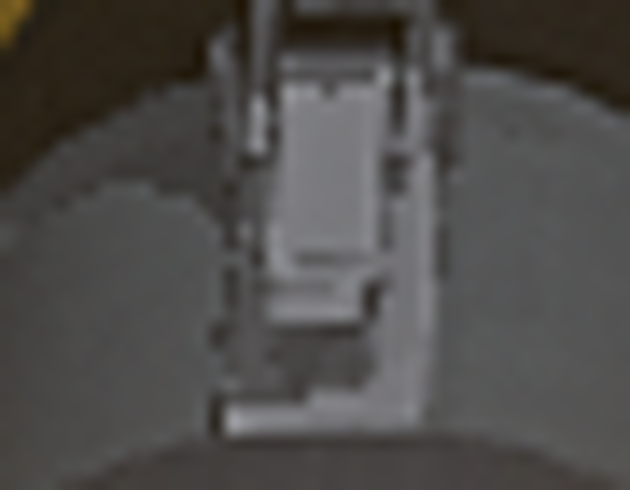

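```bash
python3 -c "
from station import *
print(finish_job())"
```

```text
the job is handed in; nothing more can be done
None
```

The latch is closed and the job is handed in. I gripped the wire loop across both legs and led it over the hook. I lowered it until the bar touched the foot plate at about 6 N, then drew it back under the nose to the hook's upright. With the fingers shut I then pressed the lever down past centre until it snapped under its spring catch, at about 15–17 N.

**Last checks**
- **Lever:** it stays flat with the gripper clear. Its tip sits at scene row 416, where I predicted 413 for flat and 401 for held at the catch.
- **Hook:** the final wrist picture shows the hook's nose lying over the bar. Earlier, lifting the loop slightly met about 4 N of resistance.
- **Timing and surroundings:** the robot was touching nothing and the clock read 16.7 s. The other things on the bench look unmoved in the top picture where the arm does not hide them.

**Things that were not perfect**
- **Extra press after the snap:** I sent one more press command before seeing that the lever had already snapped. That put about 25 N down on the flat lever, with about 11 N sideways, for one row. It is more than the lever needed but under the 40 N limit.
- **Bar position:** the gripper readings put the bar about 2–3 mm off where the camera showed it, so I trusted touch and the view of the nose instead.
- **Cover draw:** I did not measure how far the cover was drawn in. I judged it only from the lever being flat and the bar being caught.

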